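# Close the leak alarm's battery lid and lock its quarter-turn stud

### The arm

A 6-joint arm with a two-finger parallel gripper is mounted at the origin on the work surface. World frame = base frame: x ahead of the robot, y to its left, z up, the work surface at z = 0. Lengths are in m, angles in degrees, forces in N, time in s.
With the tool pointing down it reaches from about 0.4 to 0.825 m from the base axis. Payload 7 kg.
Tool frame: the origin (TCP) lies midway between the tips of the shut fingers; the grasp point (between the pads) lies r.grasp_offset behind it (r.grasp_offset is the distance from the TCP to the grasp point, in m); x points along the fingers, z is the direction in which the jaws open and shut, and the axes are right-handed (so a half turn about x gives the same grasp; the last joint's range is limited). The gripper opens to 88 mm and grips with 3 to 60 N. Pads are 19 mm wide; open, the fingers measure 130 mm over their backs; the gripper's body (78 mm by 193 mm) begins 47 mm behind the grasp point.
Start: joints at [83.486, 20.546, 0.682, 0, -70.136, -16.507], TCP at [0.264, 0.621, 0.227] pointing down, gripper open.
Joint ranges: [-176.03, 176.03], [-82.01, 121.73], [-58.28, 71.71], [-173.87, 95.51], [-174.79, -0.11], [-173.66, 173.66]. Speed limits (degrees/s): [136.94, 136.94, 172.46, 180, 180, 180].

### API

Orientations are given as [roll, pitch, yaw] about the fixed x, y, z axes, in that order (R = Rz(yaw) Ry(pitch) Rx(roll)).
In Python, from plant import readout, vision, close_job, r gives the robot as it stands.
- The arm moves only by the shell command python3 -m handwheel 'ROWS' [OPENING] [FORCE]. ROWS is JSON, a list that holds one entry, the list of rows, each a list of 4 numbers: the shift along the world's x, y, z in units of 40 mm (1.0 is 40 mm), then the turn about the world's z in units of 5 degrees (1.0 is 5 degrees). In form: [[[tx, ty, tz, roll], ...]]. A call has 1 to 8 rows; each row shifts and turns the pose as measured when the row begins; what a row does not reach is not made up. A row lasts 1/10 s, in which the tool goes at most 50 mm and 8.59 degrees, less where a joint would pass 70% of its speed; a pose out of reach is approached as far as the arm can. A call is refused whole if a number of a shift passes 1 or a number of a turn 1, either way. A call with a gripper value outside its range is refused whole. OPENING is the finger opening in mm, from 0 to 87.6, set as the call begins (- or left out, the last holds). The fingers move at their own pace and stop on an object; FORCE is the grip in N (left out, the last holds). Time passes only in rows, so rows that do not move let the fingers close. It gives the time, the measured TCP pose, the force and the opening at its end, in the units of the state.
- readout.get_state(): the state, without advancing time (a new reading comes with each control period).
- vision.capture(name): name is "side" or "top"; returns the picture (400x640x3 uint8, blue, green, red); there is no depth.
- vision.get_calibration(name): a dict with "intrinsics" (3x3 intrinsics, pixels), "dist" ([k1, k2, p1, p2, k3] as OpenCV has them; the pictures are not rectified), "pose" (4x4, takes a point from camera to world coordinates). Camera axes: x right, y up, looking along -z (the intrinsics and any distortion apply to the point x, -y, -z); pixel columns grow to the right and rows downward; lengths in m; the calibration is good to about 2 mm. A picture is of the moment at which its call begins. get_calibration takes no time and is no camera call.
- close_job(): hands the job in, once; it reports no verdict.
The state is a dict: "time_s": time; "joints": joint angles; "qd": joint speeds; "joint_torque": joint torques, N m; "tcp_pos": TCP position; "eef_rot": TCP orientation; "contact_force": force on the tool from outside, world axes, zero at the start; "moment": the same for the moment, N m; "gripper_width": finger opening in m.
Only numpy, scipy, OpenCV 4.12 (cv2) and the standard library are available. Lean on these libraries where they do the work, as an engineer would, in place of code of your own. Each camera call takes 0.05 s, during which the arm holds its last target.

### The job

The leak alarm on the plank has fresh cells in it, and its lid was stood on edge in the coaster rack meanwhile. Put the lid back on the open battery box, stud side up and fully down on the rim, then press the slotted stud in and turn it a quarter turn clockwise until it springs back into its catch, and let go. Do not disturb the coasters or the other things on the plank.

Things in the scene. Friction and masses are not known exactly. Their poses are not given: they have to be found in the camera images.
- lid_center (a point): Centre of the loose white plastic lid's plate, 92 long x 68 wide x 8 mm thick, about 140 g with its stud. Axes: x = straight out of the outer face (the stud head's side), y = along the 92 mm length, z = along the 68 mm width. It starts on edge in the rack, z up, top edge 76 mm above the plank. It may go on the box either way round: a half turn makes no difference.
- lid_edge (a point): Middle of the lid edge that is uppermost at the start, 34 mm from lid_center along its z. Here the lid in the rack can be pinched across its 8 mm thickness: 25 mm of plain plate below the edge before the stud, no neighbour within 60 mm of either face at this height. Axes as lid_center.
- lid_ribs (a point): Middle of the lid's underside, 18 mm inward (-x) of lid_center, level with the feet of its two ribs. The ribs are 14 mm deep, 45 mm long, across both ends of the inner face, outer faces 75 mm apart, feet tapered 1.5 mm. Laid on the plank head up, the lid lies level on them, plate 14 to 22 mm above the plank, free to be grasped across its 68 mm width.
- stud_head (a point): Steel quarter-turn stud in the lid's centre: point on its axis half-way up the finger head, 19 mm outward from lid_center. Head 26 mm long, two flats 14 mm apart, a 3 mm slot along its top parallel to the flats; it spans 8 to 22 mm above the lid's outer face (unpressed). Axes: x outward, y along slot and flats; turns and sinks with the stud. A cross-bar under the lid lies parallel to the slot.
- stud (a joint): Turn of the stud, rad: 0 = open, slot along the lid's length (starts within 0.06); grows clockwise seen from outside; 1.57 = slot across the lid; stop at 1.63. Stays where left. With the lid on, the catch blocks it beyond 0.15 to 0.3 until it is pressed in over 5.5 mm, keeps it pressed while it turns, and lets it spring up 2.5 mm into the notch about 1.57 (0.1 to 0.2 to either side).
- stud_press (a joint): How far the stud is pressed in, in m: 0 = free; at most 0.007. Spring: 2 N at 0, 7.5 N at 5.5 mm, 9 N at the bottom. In the locked notch about 0.003.
- alarm: Leak alarm, white plastic, screwed to the plank: open battery box 54 (x) x 84 mm (y), rim 42 mm above the plank, walls 3 mm (inside 48 x 78), with cells and a slotted steel catch inside; a 28 mm high, 44 mm long sounder pod with a grille continues it at +y; under both a foot 88 mm wide, 6 mm high. Origin: on the plank under the centre of the battery box; z up.
- alarm_seat (a point): Where lid_center lies when the lid is fully down: 46 mm above the plank over the centre of the battery box. The lid's length then lies along this frame's y, overhanging the box 7 mm on each long side, 4 mm at the ends. The ribs enter the box with 1.5 mm of play each way.
- rack: Four-slot oak coaster rack, 150 (x) x 104 (y) x 18 mm, screwed to the plank. Grooves along y, 9.5 wide, 10 deep, at x = -54, -18, 18, 54 mm: coasters in the first two, the lid in the last, stud head to +x. Origin: centre of the underside. Between rack and alarm the plank is free: 0.42 to 0.60 m ahead of the robot, 90 mm to each side of straight ahead.
- lid_slot (a point): Point fixed to the rack where lid_center lies (to 5 mm) when the lid stands in its groove.
- coaster_a: Bystander: square ceramic coaster 90 x 90 x 8 mm on edge in the rack's first groove; origin at the middle of its lower edge.
- coaster_b: Bystander: the same in the second groove.
- whisk: Bystander: steel mini whisk lying down, 175 mm long, 28 mm thick; origin under its middle, x along it.
- organizer: Bystander: clear seven-lid pill organizer, 154 x 34 x 23 mm; origin under its centre, x along it.
- magnet: Bystander: copper-tone disc magnet, 32 mm across, 6 mm high; origin under its centre.
- mug: Bystander: white mug, 80 mm across, 92 mm high, with a handle; origin under its centre.
- jar: Bystander: glass jar, 68 mm across, 100 mm high; origin under its centre.
Not all that is in view belongs to the job. Leave any green or red look-alike of the part that bears lid_center alone.

How it is judged:
By the outcome, as a careful person would: the job done as asked, in the order asked, and still so for the second after the job is handed in, with the robot touching nothing.
It also fails if it takes over 67 s, if anything falls off the work surface, if the arm or the gripper's body presses on something with over 40 N, if the wrist force passes 120 N, or if a joint passes its speed limit or range.

## Working session

There is one attempt and no reset: what is moved stays moved. The work goes in short steps, Python scripts to look and compute and a shell command to move; the robot and the scene stay as the last step left them, time stands still between calls to the robot, and variables do not carry over. Pictures are saved under pics/ and viewed, and the job is handed in when it is done.

```bash
ls -la; mkdir -p pics
python3 - <<'E'
from plant import readout, vision, r
import cv2
s=readout.get_state(); print(s); print(r.grasp_offset)
for n in ("side","top"):
    im=vision.capture(n); cv2.imwrite(f"pics/{n}0.png",im); c=vision.get_calibration(n); print(n,c)
E
```

```text
total 12
drwxr-xr-x  3 agent agent 4096 Dec  7 03:57 .
drwxr-xr-x 23 root  root  4096 Dec  7 03:57 ..
drwxr-xr-x  2 agent agent 4096 Dec  7 03:57 pics
{'time_s': 0.0, 'joints': array([ 8.34878665e+01,  2.05902410e+01,  6.34706361e-01, -1.77534892e-02,
       -7.01376956e+01, -1.65071592e+01]), 'qd': array([-0.01331822,  0.06015001, -0.00371528, -0.0662119 , -0.03577014,
       -0.08796458]), 'joint_torque': array([ 1.37873467e-04, -5.82716703e+01,  2.93067563e+01,  6.99720472e+00,
        7.19439398e-03, -1.55749526e-04]), 'tcp_pos': array([0.26379772, 0.62078818, 0.22565071]), 'eef_rot': array([   6.35918443,   89.90528723, -106.66615386]), 'contact_force': array([ 0.78542002, -0.73246826,  0.67378327]), 'moment': array([ 0.01405277, -0.00161725, -0.02053885]), 'gripper_width': 0.08766779057103948}
0.0188
side {'intrinsics': array([[439.34304427,   0.        , 321.843833  ],
       [  0.        , 439.34304427, 196.46650023],
       [  0.        ,   0.        ,   1.        ]]), 'dist': array([-0.02222155,  0.        ,  0.        ,  0.        ,  0.        ]), 'pose': array([[ 0.99020656,  0.09885199, -0.0985863 ,  0.43705579],
       [-0.139293  ,  0.74709671, -0.6499569 , -0.68322292],
       [ 0.00940397,  0.65732396,  0.75354945,  0.90892095],
       [ 0.        ,  0.        ,  0.        ,  1.        ]])}
top {'intrinsics': array([[395.54095634,   0.        , 322.97438709],
       [  0.        , 395.54095634, 197.35930171],
       [  0.        ,   0.        ,   1.        ]]), 'dist': array([-0.08637743,  0.        ,  0.        ,  0.        ,  0.        ]), 'pose': array([[ 0.01497935,  0.99178525, -0.12703398,  0.40682579],
       [-0.99987285,  0.01555251,  0.00352113,  0.03981342],
       [ 0.0054679 ,  0.12696508,  0.99189212,  1.26845003],
       [ 0.        ,  0.        ,  0.        ,  1.        ]])}
```

View pics/side0.png

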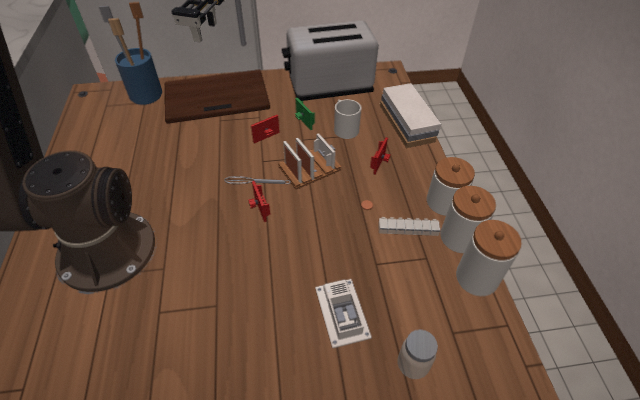

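View pics/top0.png

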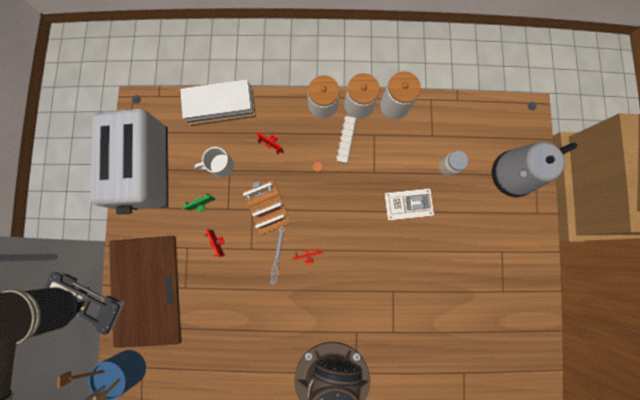

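The lid is the last plate in the rack, near side (325,150) and top (257,189). The alarm is at side (342,312) and top (410,204). I'll enlarge both.

```bash
cat > h.py <<'E'
import numpy as np, cv2
from plant import vision
def cal(n):
    c=vision.get_calibration(n); return np.array(c["intrinsics"]),np.array(c["dist"]),np.array(c["pose"])
F=np.diag([1.,-1,-1])
def proj(n,P):
    K,d,T=cal(n); P=np.atleast_2d(np.array(P,float))
    R=F@T[:3,:3].T; t=-R@T[:3,3]
    return cv2.projectPoints(P,cv2.Rodrigues(R)[0],t,K,d)[0].reshape(-1,2)
def ray(n,uv):
    K,d,T=cal(n); q=cv2.undistortPoints(np.array(uv,float).reshape(-1,1,2),K,d).reshape(-1,2)
    D=np.c_[q[:,0],-q[:,1],-np.ones(len(q))]@T[:3,:3].T
    return T[:3,3],D
def atz(n,uv,z):
    o,D=ray(n,uv); s=(z-o[2])/D[:,2]; return o+D*s[:,None]
def crop(im,x0,y0,w,h,k,name,grid=10):
    c=cv2.resize(im[y0:y0+h,x0:x0+w],None,fx=k,fy=k,interpolation=cv2.INTER_CUBIC)
    for x in range(x0-x0%grid+grid,x0+w,grid):
        cv2.line(c,((x-x0)*k,0),((x-x0)*k,6),(0,255,255),1); cv2.putText(c,str(x),((x-x0)*k-8,16),0,.35,(0,255,255),1)
    for y in range(y0-y0%grid+grid,y0+h,grid):
        cv2.line(c,(0,(y-y0)*k),(6,(y-y0)*k),(0,255,255),1); cv2.putText(c,str(y),(8,(y-y0)*k+4),0,.35,(0,255,255),1)
    cv2.imwrite(f"pics/{name}.png",c)
E
python3 - <<'E'
import cv2; from h import crop
s=cv2.imread("pics/side0.png"); t=cv2.imread("pics/top0.png")
crop(s,270,95,100,75,8,"s_rack"); crop(s,300,270,100,75,8,"s_alarm")
crop(t,220,165,80,60,10,"t_rack"); crop(t,375,175,80,60,10,"t_alarm")
E
```

```text
(no output)
```

View pics/s_rack.png

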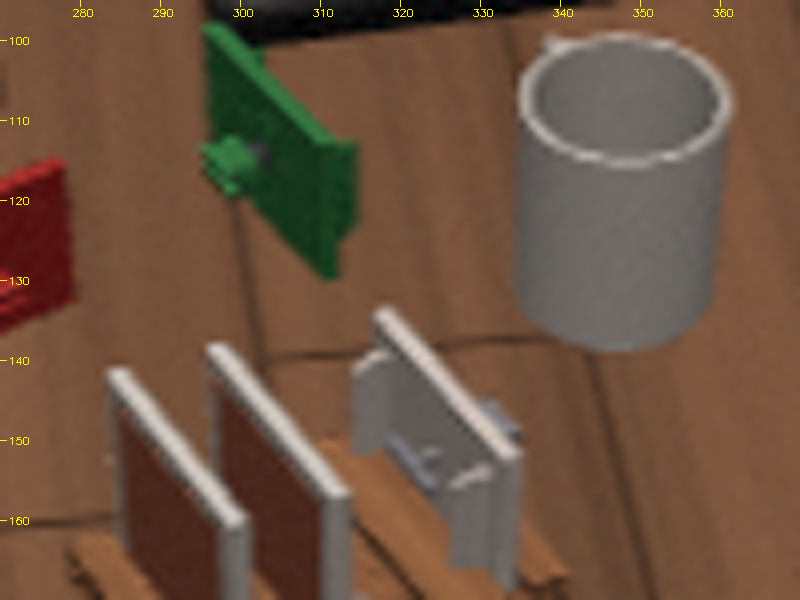

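View pics/s_alarm.png

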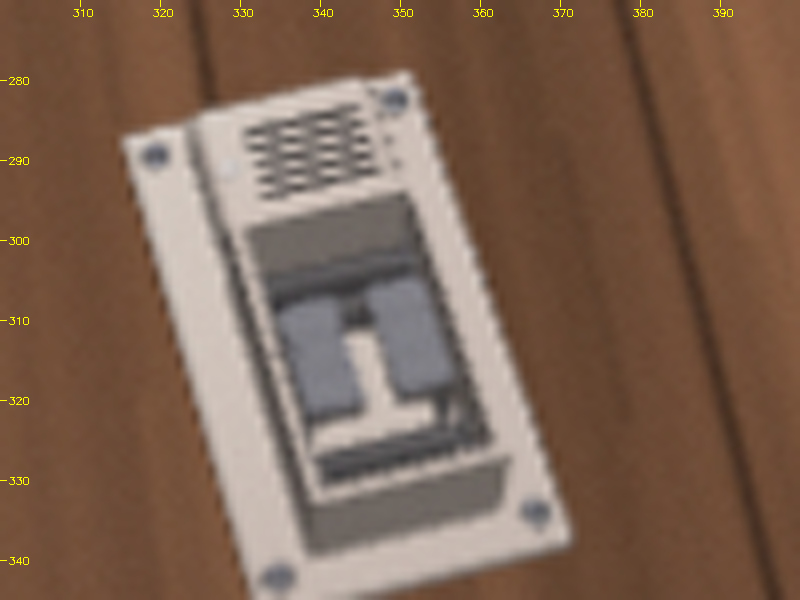

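View pics/t_rack.png

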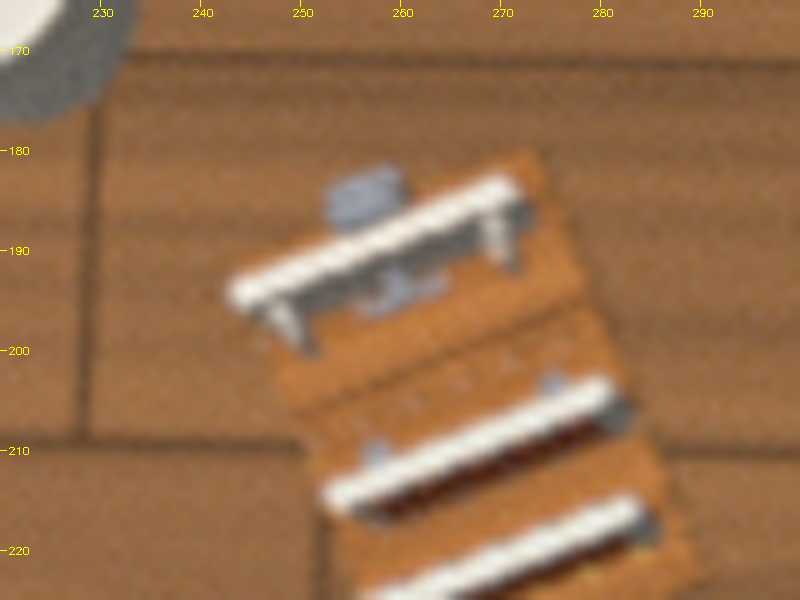

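View pics/t_alarm.png

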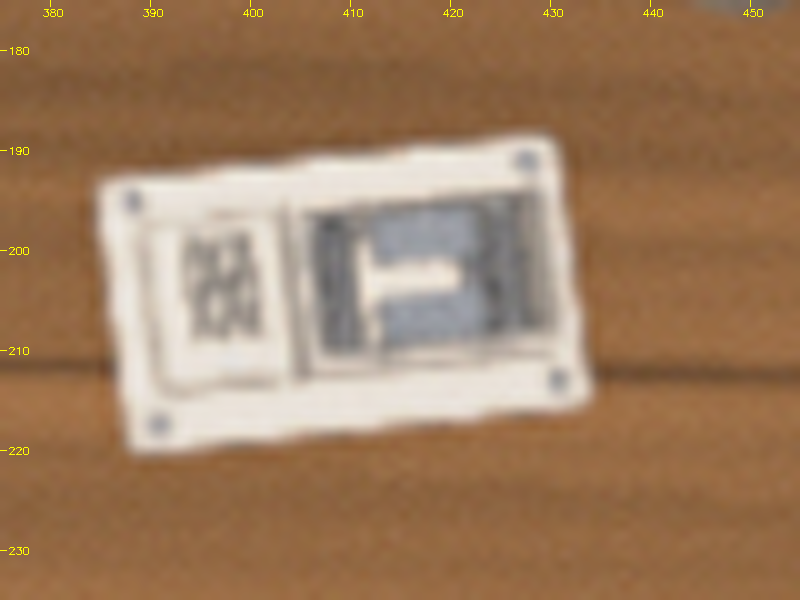

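The lid's top face centre is at top (257.6,189.0) and side (326,143), with the stud towards the mug side. The box cavity corners at the rim in the top view are about (405.6,196.5), (428,194.3), (430.4,208) and (407.5,210.5). Next I compute positions and check them against the given sizes.

Run:
```python
from h import *
np.set_printoptions(precision=4,suppress=True)
a=atz("top",[(243.2,194.6),(271.8,183.6)],.076); print("lid top ends",a, np.linalg.norm(a[0]-a[1]),a.mean(0))
b=atz("side",[(317.8,134),(333.8,152.4)],.076); print("side",b,np.linalg.norm(b[0]-b[1]),b.mean(0))
for q in (a,b):
    d=q[0]-q[1]; print(np.degrees(np.arctan2(d[1],d[0])))
print("alarm top rim",c:=atz("top",[(405.6,196.5),(428,194.3),(430.4,208),(407.5,210.5)],.042),c.mean(0))
print([np.linalg.norm(c[i]-c[i-1]) for i in range(4)])
print("foot top",c:=atz("top",[(385,193),(430,188.5),(434,214.5),(388.5,220)],.006));print([np.linalg.norm(c[i]-c[i-1]) for i in range(4)])
print("side rim",c:=atz("side",[(330.5,298.5),(351,294.2),(361.3,324.5),(340.3,330)],.042),c.mean(0));print([np.linalg.norm(c[i]-c[i-1]) for i in range(4)])
print("foot side",c:=atz("side",[(315.5,287),(351,279),(371.5,338)],.006))
print("jar", atz("top",[(457,159)],.1), "mug",atz("top",[(217,157)],.092),"magnet",atz("top",[(317,167)],.0),"org",atz("top",[(346,140)],.02),"whisk",atz("top",[(275,282),(281,229)],.014))
from plant import readout
from scipy.spatial.transform import Rotation as Ro
s=readout.get_state(); print(Ro.from_euler("xyz",s["eef_rot"],degrees=True).as_matrix())
```

```text
lid top ends [[0.5642 0.279  0.076 ]
 [0.5995 0.1926 0.076 ]] 0.09330866461090057 [0.5818 0.2358 0.076 ]
side [[0.5677 0.2726 0.076 ]
 [0.6012 0.1906 0.076 ]] 0.08853204577648578 [0.5844 0.2316 0.076 ]
112.20343129532792
112.24703772554695
alarm top rim [[ 0.5707 -0.2241  0.042 ]
 [ 0.5788 -0.2955  0.042 ]
 [ 0.5355 -0.3024  0.042 ]
 [ 0.5266 -0.2296  0.042 ]] [ 0.5529 -0.2629  0.042 ]
[np.float64(0.04443884822832645), np.float64(0.0718700023033712), np.float64(0.04384864422336575), np.float64(0.07328384775933755)]
foot top [[ 0.5859 -0.1649  0.006 ]
 [ 0.603  -0.3123  0.006 ]
 [ 0.5184 -0.3238  0.006 ]
 [ 0.4986 -0.1758  0.006 ]]
[np.float64(0.08789596671039472), np.float64(0.14843528084090052), np.float64(0.08543524282799528), np.float64(0.14932713881356502)]
side rim [[ 0.5281 -0.2303  0.042 ]
 [ 0.5743 -0.226   0.042 ]
 [ 0.5828 -0.2985  0.042 ]
 [ 0.5372 -0.3044  0.042 ]] [ 0.5556 -0.2648  0.042 ]
[np.float64(0.07475370214916559), np.float64(0.046417785506844965), np.float64(0.0729694645554606), np.float64(0.045975989576357415)]
foot side [[ 0.5019 -0.1777  0.006 ]
 [ 0.5872 -0.1679  0.006 ]
 [ 0.6045 -0.3155  0.006 ]]
jar [[ 0.681 -0.372  0.1  ]] mug [[0.6767 0.3613 0.092 ]] magnet [[0.6689 0.0563 0.    ]] org [[ 0.7558 -0.0366  0.02  ]] whisk [[0.2984 0.1813 0.014 ]
 [0.4644 0.1668 0.014 ]]
[[-0.0004  0.9203 -0.3912]
 [-0.0014 -0.3912 -0.9203]
 [-1.      0.0001  0.0015]]
```

Lid edge is at about (0.583, 0.234) with its outward normal at yaw 22.2°. The box is at about (0.554, -0.264) with yaw about 7°. Measured lengths match the given sizes. Starting to move, with the jaw axis turning from 67° to 22°.

```bash
python3 -m handwheel '[[[0.7,-0.85,0,-1],[0.7,-0.85,0,-1],[0.7,-0.85,0,-1],[0.7,-0.85,0,-1],[0.7,-0.85,0,-1],[0.7,-0.85,0,-1],[0.7,-0.85,0,-1],[0.7,-0.85,0,-1]]]' 40 20
```

```text
time_s: 0.9
tcp_pos: [0.4892, 0.3411, 0.221]
eef_rot: [11.1, 89.5, -142.9]
contact_force: [1.0, -0.1, 0.2]
gripper_width: 0.0404
```

```bash
cat > st.py <<'E'
from plant import readout
from scipy.spatial.transform import Rotation as Ro
import numpy as np,sys
s=readout.get_state(); R=Ro.from_euler("xyz",s["eef_rot"],degrees=True).as_matrix()
p=s["tcp_pos"]; ja=np.degrees(np.arctan2(R[1,2],R[0,2]))%180
print("t %.2f"%s["time_s"],"p",p.round(4),"jaw %.2f"%ja,"down",R[:,0].round(3),"F",np.round(s["contact_force"],1),"M",np.round(s["moment"],2),"w %.4f"%s["gripper_width"],"j",s["joints"].round(1))
if len(sys.argv)>3:
    g=np.array([float(x) for x in sys.argv[1:4]]); print("units",((g-p)/.04).round(2), "turn", (((float(sys.argv[4])-ja+90)%180-90)/5).round(2) if len(sys.argv)>4 else "")
E
python3 st.py 0.583 0.234 0.15 22.2
```

```text
t 0.90 p [0.4892 0.3411 0.221 ] jaw 25.97 down [-0.006 -0.005 -1.   ] F [ 1.  -0.1  0.2] M [ 0.15 -0.09  0.  ] w 0.0404 j [ 53.6  13.7  -9.7  -0.1 -67.1 -27.5]
units [ 2.35 -2.68 -1.77] turn -0.75
```

```bash
python3 -m handwheel '[[[0.8,-0.9,0,-1],[0.8,-0.9,-0.3,0],[0.75,-0.9,-0.8,0],[0,0,-0.6,0],[0,0,0,0]]]' 40 20; python3 st.py 0.583 0.234 0.056 22.2
python3 - <<'E'
from h import *
for n,b in (("side",(270,95,100,75,8)),("top",(220,165,80,60,10))):
    im=vision.capture(n); cv2.imwrite(f"pics/{n}1.png",im); crop(im,*b,f"{n}1c")
E
```

```text
time_s: 1.4
tcp_pos: [0.5836, 0.2285, 0.1549]
eef_rot: [11.5, 89.5, -148.3]
contact_force: [-0.1, -0.2, -0.3]
gripper_width: 0.0399
t 1.40 p [0.5836 0.2285 0.1549] jaw 20.19 down [-0.007 -0.004 -1.   ] F [-0.1 -0.2 -0.3] M [0.06 0.07 0.  ] w 0.0399 j [ 39.2  19.4 -10.9  -0.1 -60.3 -18.9]
units [-0.01  0.14 -2.47] turn 0.4
```

View pics/side1c.png

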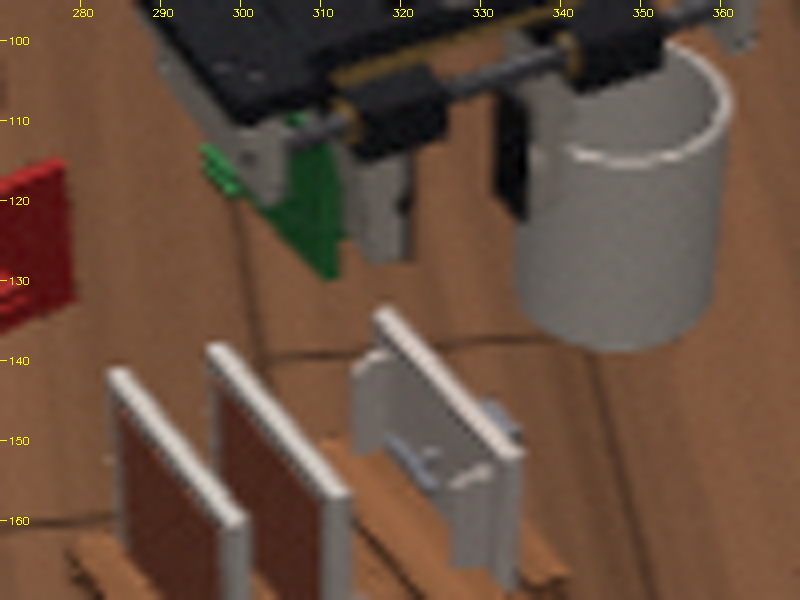

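View pics/top1.png

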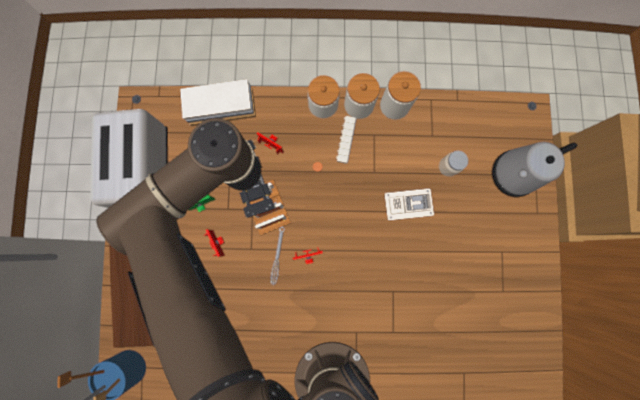

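Run:
```python
from h import *
p=np.array([.5836,.2285,.155]); j=np.array([np.cos(np.radians(20.2)),np.sin(np.radians(20.2)),0]); w=np.array([-j[1],j[0],0])
for z in (.155,):
  for a in (-.02,0,.02):
    print(a,[proj("side",p+a*j+b*w).round(1).tolist() for b in (-.0095,.0095)])
```

```text
-0.02 [[[321.0, 126.0]], [[317.7, 121.9]]]
0 [[[327.7, 123.7]], [[324.3, 119.7]]]
0.02 [[[334.2, 121.5]], [[330.8, 117.5]]]
```

Seen from the side, the fingertips sit within about 0.7 px of their projection, so the calibration holds. Descending onto the lid edge.

```bash
python3 -m handwheel '[[[0,0.15,-0.8,0.4],[0,0,-0.8,0],[0,0,-0.6,0],[0,0,-0.2,0],[0,0,0,0]]]' 40 20; python3 st.py 0.583 0.234 0.055 22.2
python3 - <<'E'
from h import *
im=vision.capture("side"); cv2.imwrite(f"pics/side2.png",im); crop(im,270,95,100,75,8,"side2c")
E
```

```text
time_s: 2.0
tcp_pos: [0.5876, 0.2445, 0.0699]
eef_rot: [-176.2, 89.3, 26.7]
contact_force: [-0.3, -0.3, 0.8]
gripper_width: 0.0401
t 2.00 p [0.5876 0.2445 0.0699] jaw 22.91 down [ 0.01   0.005 -1.   ] F [-0.3 -0.3  0.8] M [ 0.07  0.01 -0.03] w 0.0401 j [ 40.2  24.4 -15.9   0.2 -49.1 -17.4]
units [-0.12 -0.26 -0.37] turn -0.14
```

View pics/side2c.png

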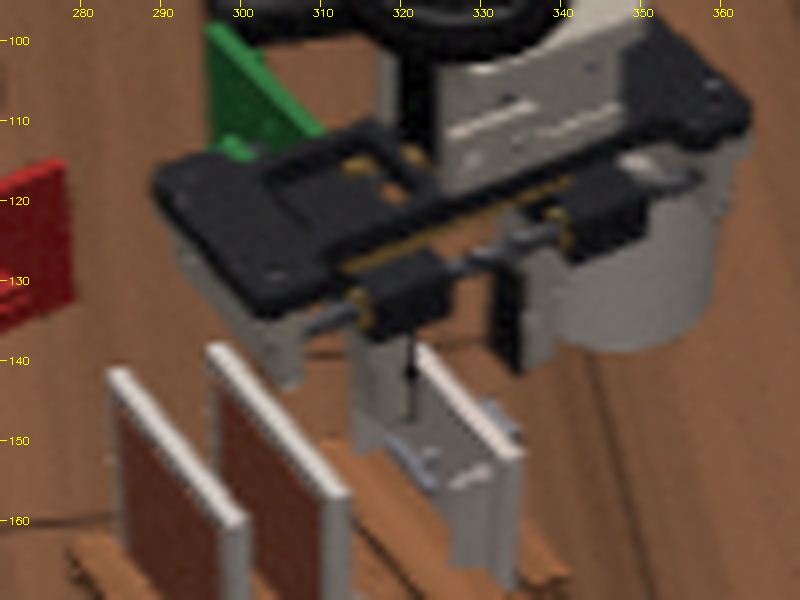

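Fingers straddle the lid but have drifted about 10 mm towards +y. Correcting, then closing.

```bash
python3 -m handwheel '[[[-0.12,-0.27,0,0],[0,0,-0.2,0],[0,0,-0.2,0],[0,0,0,0]]]' 40 20; python3 st.py 0.583 0.234 0.055 22.2
```

```text
time_s: 2.45
tcp_pos: [0.5848, 0.2351, 0.059]
eef_rot: [-172.6, 88.8, 30.4]
contact_force: [-0.0, 0.7, -0.0]
gripper_width: 0.04
t 2.45 p [0.5848 0.2351 0.059 ] jaw 23.00 down [ 0.017  0.01  -1.   ] F [-0.   0.7 -0. ] M [-0.01  0.12  0.01] w 0.0400 j [ 39.7  24.3 -17.8   0.3 -46.8 -16.9]
units [-0.05 -0.03 -0.1 ] turn -0.16
```

```bash
python3 -m handwheel '[[[-0.04,-0.03,-0.08,-0.1],[0,0,0,0],[0,0,0,0],[0,0,0,0],[0,0,0,0],[0,0,0,0]]]' 0 25; python3 st.py 0.583 0.234 0.055 22.2
```

```text
time_s: 3.05
tcp_pos: [0.5843, 0.2343, 0.0559]
eef_rot: [-173.3, 88.7, 29.2]
contact_force: [1.0, -0.8, -1.8]
gripper_width: 0.0075
t 3.05 p [0.5843 0.2343 0.0559] jaw 22.46 down [ 0.019  0.011 -1.   ] F [ 1.  -0.8 -1.8] M [-0.08 -0.34  0.03] w 0.0075 j [ 39.7  24.4 -18.1   0.3 -46.2 -17.5]
units [-0.03 -0.01 -0.02] turn -0.05
```

```bash
python3 -m handwheel '[[[0,0,0.5,0],[0,0,0.9,0],[0,0,1,0],[0,0,1,0],[0,0,0.4,0],[0,0,0,0]]]'; python3 st.py 0.54 0.03 0.17 7
python3 - <<'E'
from h import *
im=vision.capture("side"); cv2.imwrite(f"pics/side3.png",im); crop(im,260,60,120,90,6,"side3c")
E
```

```text
time_s: 3.65
tcp_pos: [0.5815, 0.2327, 0.2106]
eef_rot: [-173.6, 89.1, 28.8]
contact_force: [-0.3, 0.1, -2.1]
gripper_width: 0.0079
t 3.65 p [0.5815 0.2327 0.2106] jaw 22.42 down [ 0.014  0.007 -1.   ] F [-0.3  0.1 -2.1] M [ 0.07  0.04 -0.  ] w 0.0079 j [ 39.7  16.1  -8.    0.2 -65.1 -17.4]
units [-1.04 -5.07 -1.02] turn -3.08
```

View pics/side3c.png

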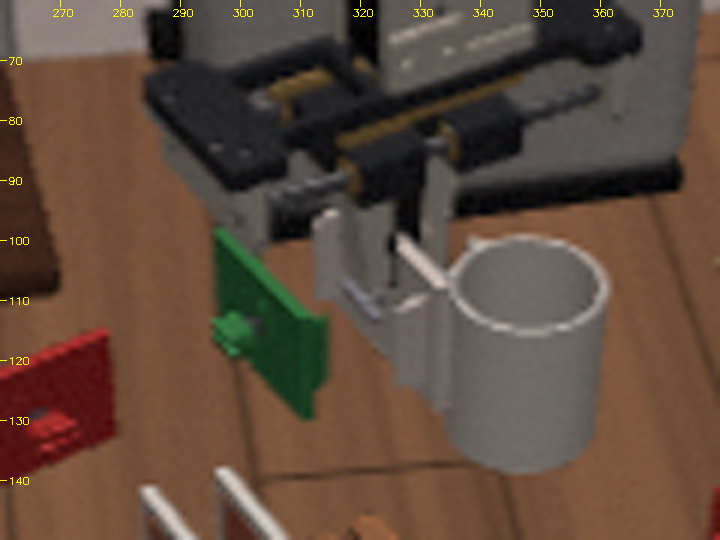

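Lid held. Carrying it to the free area and turning the jaw to 7°.

```bash
python3 -m handwheel '[[[-0.15,-0.8,0,-0.5],[-0.2,-0.9,0,-0.6],[-0.2,-0.9,0,-0.6],[-0.2,-0.9,0,-0.6],[-0.15,-0.9,-0.3,-0.5],[-0.1,-0.6,-0.5,-0.3],[0,0,-0.4,0],[0,0,0,0]]]'; python3 st.py 0.54 0.03 0.048 7
```

```text
time_s: 4.5
tcp_pos: [0.5299, 0.0236, 0.1446]
eef_rot: [6.6, 89.6, -167.2]
contact_force: [-0.0, -0.0, -1.2]
gripper_width: 0.0075
t 4.50 p [0.5299 0.0236 0.1446] jaw 6.21 down [-0.007 -0.002 -1.   ] F [-0.  -0.  -1.2] M [ 0.05 -0.01 -0.01] w 0.0075 j [ 23.7  11.3 -23.7  -0.1 -55.4 -17.4]
units [ 0.25  0.16 -2.41] turn 0.16
```

```bash
python3 -m handwheel '[[[0.1,0,-0.8,0.1],[0.1,0,-0.8,0],[0,0,-0.5,0],[0,0,0,0]]]'; python3 st.py 0.54 0.03 0.048 7;python3 - <<'E'
from h import *
im=vision.capture("side"); cv2.imwrite(f"pics/side4.png",im); crop(im,280,150,120,90,6,"side4c")
E
```

```text
time_s: 4.9
tcp_pos: [0.5371, 0.0239, 0.0567]
eef_rot: [10.6, 89.4, -162.6]
contact_force: [-0.3, -0.4, -2.1]
gripper_width: 0.008
t 4.90 p [0.5371 0.0239 0.0567] jaw 6.81 down [-0.01  -0.003 -1.   ] F [-0.3 -0.4 -2.1] M [ 0.04  0.06 -0.  ] w 0.0080 j [ 23.4  18.1 -28.3  -0.1 -44.2 -16.5]
units [ 0.07  0.15 -0.22] turn 0.04
```

View pics/side4c.png

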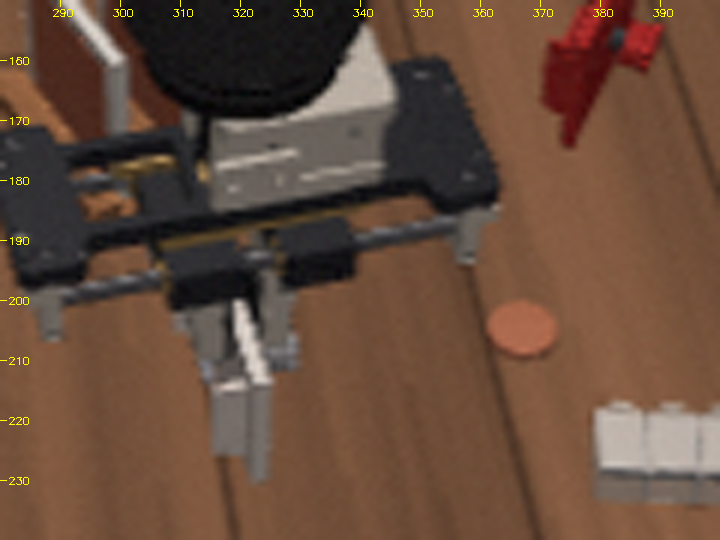

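```bash
python3 -m handwheel '[[[0,0,-0.1,0],[0,0,-0.05,0],[0,0,0,0]]]'; python3 st.py;  python3 -m handwheel '[[[0,0,-0.06,0],[0,0,0,0]]]'; python3 st.py
```

```text
time_s: 5.25
tcp_pos: [0.5399, 0.0253, 0.0545]
eef_rot: [16.3, 89.7, -156.8]
contact_force: [-0.2, -0.3, -1.1]
gripper_width: 0.0079
t 5.25 p [0.5399 0.0253 0.0545] jaw 6.94 down [-0.005 -0.002 -1.   ] F [-0.2 -0.3 -1.1] M [ 0.04 -0.07  0.04] w 0.0079 j [ 23.5  18.3 -28.4  -0.  -43.6 -16.5]
time_s: 5.45
tcp_pos: [0.5407, 0.0257, 0.0534]
eef_rot: [17.6, 89.9, -155.4]
contact_force: [0.4, 0.3, -1.3]
gripper_width: 0.0077
t 5.45 p [0.5407 0.0257 0.0534] jaw 6.95 down [-0.002 -0.001 -1.   ] F [ 0.4  0.3 -1.3] M [ 0.08  0.   -0.  ] w 0.0077 j [ 23.5  18.4 -28.4   0.  -43.3 -16.5]
```

```bash
python3 -m handwheel '[[[0,0,-0.12,0],[0,0,-0.08,0],[0,0,0,0]]]'; python3 st.py;  python3 -m handwheel '[[[0,0,-0.08,0],[0,0,-0.08,0],[0,0,0,0]]]'; python3 st.py
```

```text
time_s: 5.75
tcp_pos: [0.5428, 0.0259, 0.0479]
eef_rot: [158.3, 89.8, -14.7]
contact_force: [-0.6, 0.3, -1.4]
gripper_width: 0.008
t 5.75 p [0.5428 0.0259 0.0479] jaw 7.04 down [ 0.003 -0.001 -1.   ] F [-0.6  0.3 -1.4] M [ 0.04 -0.01 -0.02] w 0.0080 j [ 23.5  18.9 -28.7   0.1 -42.3 -16.5]
time_s: 6.05
tcp_pos: [0.5471, 0.0264, 0.0481]
eef_rot: [169.5, 89.3, -3.2]
contact_force: [-0.1, -1.1, -2.7]
gripper_width: 0.0077
t 6.05 p [0.5471 0.0264 0.0481] jaw 7.27 down [ 0.012 -0.001 -1.   ] F [-0.1 -1.1 -2.7] M [0.17 0.04 0.  ] w 0.0077 j [ 23.5  18.9 -28.7   0.4 -41.7 -16.5]
```

```bash
python3 -m handwheel '[[[-0.06,0,-0.1,0],[0,0,-0.1,0],[0,0,0,0]]]'; python3 st.py;python3 - <<'E'
from h import *
im=vision.capture("side"); cv2.imwrite(f"pics/side5.png",im); crop(im,280,150,120,90,6,"side5c")
E
```

```text
time_s: 6.35
tcp_pos: [0.551, 0.0271, 0.0474]
eef_rot: [173.1, 88.6, 0.6]
contact_force: [0.4, 0.6, -1.5]
gripper_width: 0.0076
t 6.35 p [0.551  0.0271 0.0474] jaw 7.53 down [ 0.025  0.    -1.   ] F [ 0.4  0.6 -1.5] M [0.08 0.14 0.01] w 0.0076 j [ 23.6  18.9 -29.1   0.9 -40.7 -16.7]
```

View pics/side5c.png

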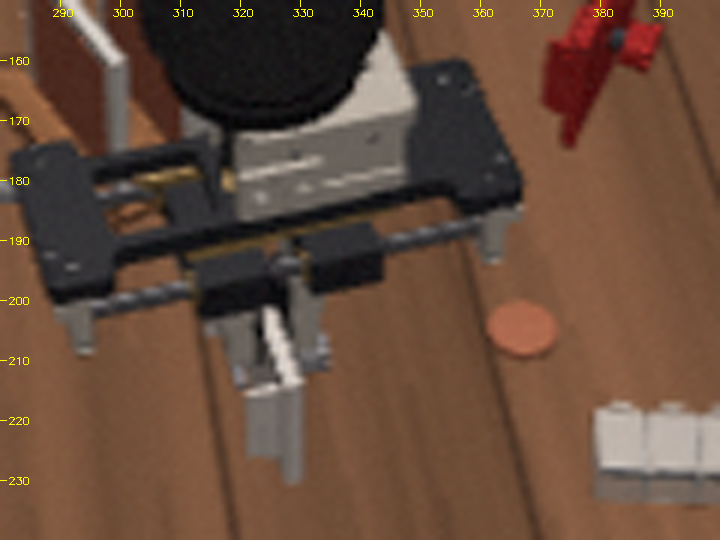

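Run:
```python
from h import *
for z in (0,.01,.02): print(z,proj("side",[(0.561,-.019,z),(0.555,-.020,z)]).round(1).tolist(), proj("side",[(0.561,-.019,z+.068)]).round(1).tolist())
```

```text
0 [[330.3, 231.1], [328.0, 231.6]] [[330.9, 214.5]]
0.01 [[330.4, 228.7], [328.1, 229.3]] [[331.0, 211.9]]
0.02 [[330.5, 226.4], [328.2, 226.9]] [[331.1, 209.3]]
```

```bash
python3 -m handwheel '[[[0,0,0,0],[-0.1,0,0,0],[-0.3,-0.04,0,0],[-0.3,-0.04,0,0],[0,0,0,0]]]' 22; python3 st.py;python3 - <<'E'
from h import *
im=vision.capture("side"); cv2.imwrite(f"pics/side6.png",im); crop(im,280,150,120,90,6,"side6c")
E
```

```text
time_s: 6.9
tcp_pos: [0.5187, 0.0232, 0.0448]
eef_rot: [171.6, 88.8, -1.0]
contact_force: [0.3, 1.0, 2.7]
gripper_width: 0.0218
t 6.90 p [0.5187 0.0232 0.0448] jaw 7.45 down [ 0.021 -0.    -1.   ] F [0.3 1.  2.7] M [0.39 0.23 0.03] w 0.0218 j [ 24.6  16.7 -33.1   0.8 -39.1 -17.8]
```

View pics/side6c.png

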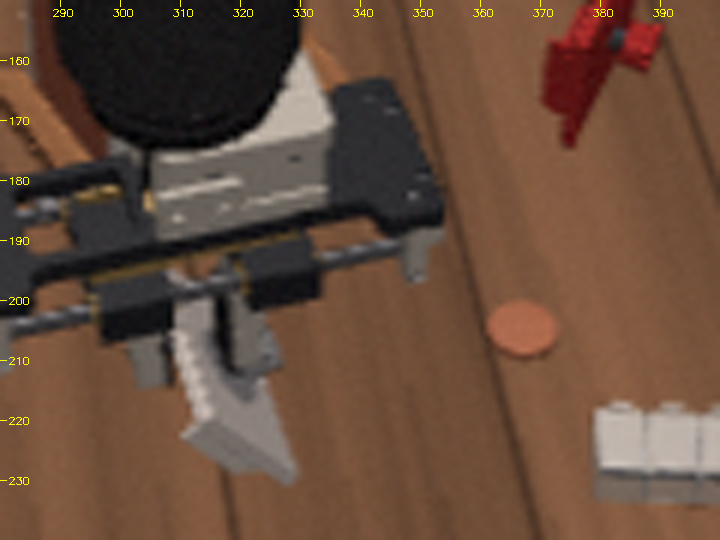

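The lid now leans about 35° from vertical towards its rib side. I'll open wider to take the inner finger away.

```bash
python3 -m handwheel '[[[-0.1,0,0.15,0],[-0.1,0,0.1,0],[-0.2,0,0,0],[0,0,0,0]]]' 60; python3 st.py;python3 - <<'E'
from h import *
im=vision.capture("side"); cv2.imwrite(f"pics/side7.png",im); crop(im,280,150,120,90,6,"side7c")
E
```

```text
time_s: 7.35
tcp_pos: [0.5023, 0.0234, 0.056]
eef_rot: [172.1, 88.7, -0.4]
contact_force: [0.2, 0.3, 0.0]
gripper_width: 0.0484
t 7.35 p [0.5023 0.0234 0.056 ] jaw 7.48 down [ 0.022 -0.    -1.   ] F [0.2 0.3 0. ] M [ 0.1   0.05 -0.03] w 0.0484 j [ 25.5  14.3 -34.6   0.9 -39.9 -18.7]
```

View pics/side7c.png

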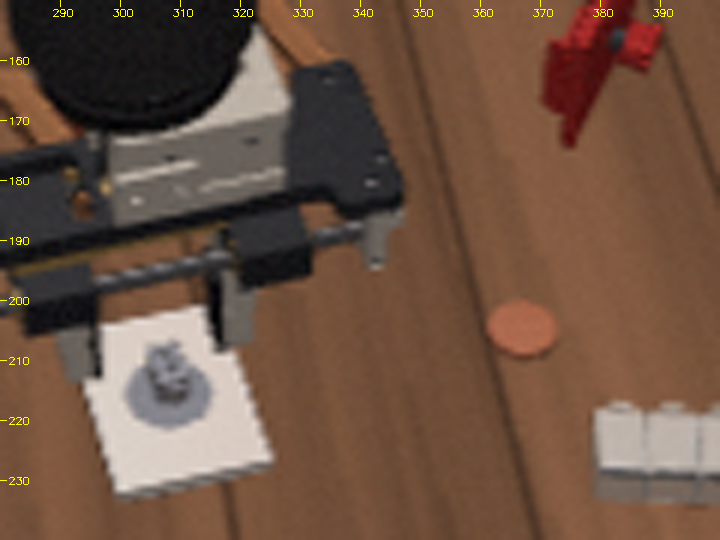

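The lid lies flat on its ribs, stud up, with its centre near (308,213). I'll rise, open wide and measure it.

```bash
python3 -m handwheel '[[[0,0,0.8,0],[0,0,1,0],[0,0,0.6,0],[0,0,0,0]]]' 87; python3 st.py;python3 - <<'E'
from h import *
im=vision.capture("side"); cv2.imwrite(f"pics/side8.png",im); crop(im,280,185,72,54,11,"side8c")
im=vision.capture("top"); cv2.imwrite(f"pics/top8.png",im); crop(im,290,170,80,60,10,"top8c")
E
```

```text
time_s: 7.8
tcp_pos: [0.5023, 0.0231, 0.1546]
eef_rot: [167.2, 88.8, -5.2]
contact_force: [-0.5, -0.1, -0.9]
gripper_width: 0.0836
t 7.80 p [0.5023 0.0231 0.1546] jaw 7.53 down [ 0.021 -0.002 -1.   ] F [-0.5 -0.1 -0.9] M [0.15 0.   0.03] w 0.0836 j [ 25.5   7.1 -27.8   0.7 -54.1 -18.5]
```

View pics/side8c.png

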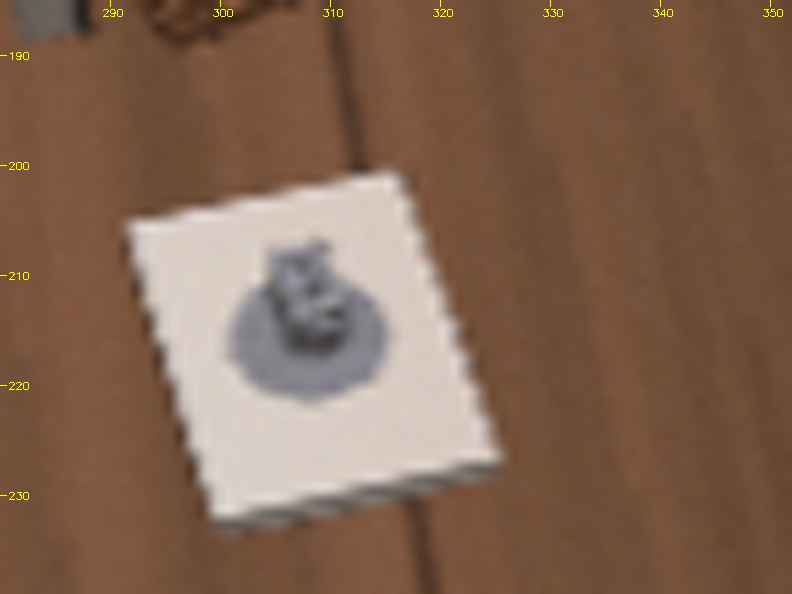

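View pics/top8c.png

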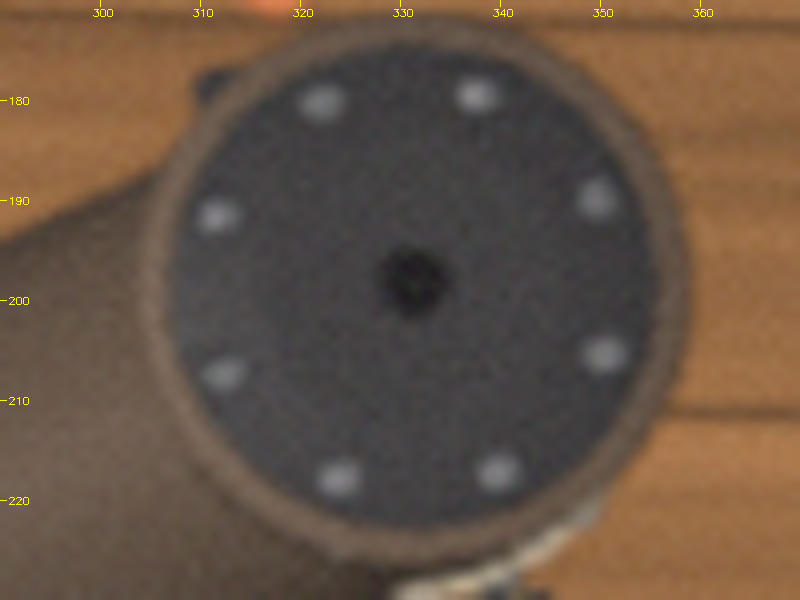

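Lid top-face corners in the side view: (291.6,205.3), (316.2,200.9), (325.2,226.8), (299.6,232.0).

Run:
```python
from h import *
np.set_printoptions(precision=4,suppress=True)
c=atz("side",[(291.6,205.3),(316.2,200.9),(325.2,226.8),(299.6,232.0)],.022)
print(c,c.mean(0),[np.linalg.norm(c[i]-c[i-1]).round(4) for i in range(4)])
for a,b in ((0,3),(1,2),(1,0),(2,3)):
    d=c[a]-c[b]; print(np.degrees(np.arctan2(d[1],d[0])))
m=atz("side",[(308.2,216.5)],.04); print(m)
# rim again: foot-based bias compare
```

```text
[[ 0.4699  0.0617  0.022 ]
 [ 0.5361  0.0683  0.022 ]
 [ 0.5473 -0.0201  0.022 ]
 [ 0.4815 -0.0277  0.022 ]] [0.5087 0.0205 0.022 ] [np.float64(0.0901), np.float64(0.0665), np.float64(0.0891), np.float64(0.0663)]
97.38505978095543
97.27079614456359
5.695766544102137
6.628241148574363
[[0.5073 0.0043 0.04  ]]
```

```bash
python3 -m handwheel '[[[0.13,-0.05,-0.8,0],[0,0,-0.9,0],[0,0,-0.5,0],[0,0,0,0]]]' 87; python3 st.py 0.508 0.021 0.008 7
```

```text
time_s: 8.3
tcp_pos: [0.5041, 0.0199, 0.058]
eef_rot: [158.6, 89.2, -13.9]
contact_force: [-0.0, 0.1, 0.3]
gripper_width: 0.0868
t 8.30 p [0.5041 0.0199 0.058 ] jaw 7.46 down [ 0.014 -0.003 -1.   ] F [-0.   0.1  0.3] M [0.04 0.08 0.03] w 0.0868 j [ 25.   14.6 -33.9   0.8 -40.9 -18.2]
units [ 0.1   0.03 -1.25] turn -0.09
```

```bash
python3 -m handwheel '[[[0.12,0,-0.5,-0.08],[0.04,0.03,-0.4,0],[0,0,-0.2,0],[0,0,0,0]]]' 87; python3 st.py 0.508 0.021 0.008 7
python3 - <<'E'
from h import *
im=vision.capture("side"); cv2.imwrite(f"pics/side9.png",im); crop(im,270,165,96,72,8,"side9c")
E
```

```text
time_s: 8.7
tcp_pos: [0.5099, 0.0205, 0.0121]
eef_rot: [143.9, 89.3, -29.0]
contact_force: [0.4, 0.7, 0.5]
gripper_width: 0.0868
t 8.70 p [0.5099 0.0205 0.0121] jaw 7.07 down [ 0.01  -0.006 -1.   ] F [0.4 0.7 0.5] M [ 0.06  0.02 -0.02] w 0.0868 j [ 24.8  19.3 -35.5   1.  -34.9 -18.5]
units [-0.05  0.01 -0.1 ] turn -0.01
```

View pics/side9c.png

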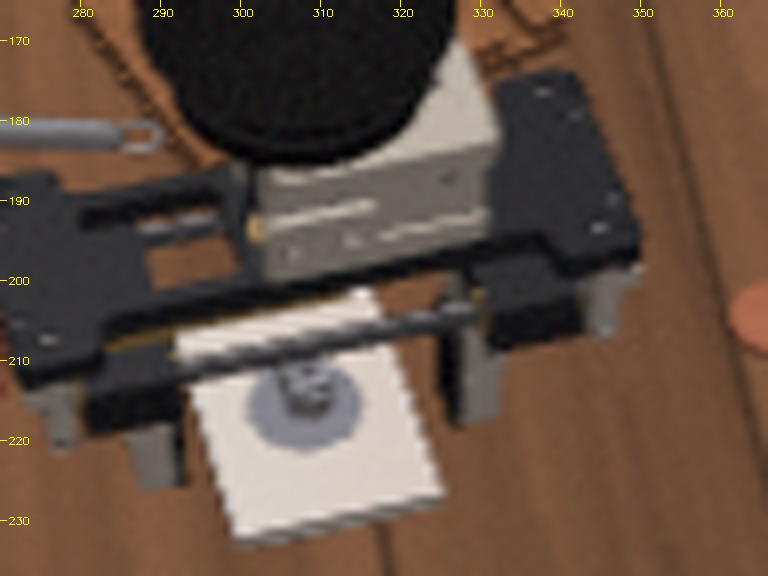

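```bash
python3 -m handwheel '[[[-0.03,0,-0.14,0],[0,0,-0.05,0],[0,0,0,0]]]' 87; python3 st.py 0.508 0.021 0.006 7
python3 - <<'E'
from h import *
p=np.array([.5099,.0205,.0121]); a=np.radians(7.07); j=np.array([np.cos(a),np.sin(a),0]); w=np.array([-j[1],j[0],0])
for s in (-.0434,.0434): print([proj("side",p+s*j+b*w).round(1).tolist() for b in (-.0095,.0095)])
E
```

```text
time_s: 9.05
tcp_pos: [0.5101, 0.0211, 0.0066]
eef_rot: [156.1, 89.2, -16.8]
contact_force: [0.7, 0.0, -0.2]
gripper_width: 0.0871
t 9.05 p [0.5101 0.0211 0.0066] jaw 7.11 down [ 0.014 -0.004 -1.   ] F [ 0.7  0.  -0.2] M [ 0.05  0.05 -0.03] w 0.0871 j [ 24.9  19.7 -35.9   1.  -33.8 -18.6]
units [-0.05 -0.   -0.02] turn -0.02
[[[293.1, 224.4]], [[291.5, 218.8]]]
[[[325.7, 217.7]], [[323.8, 212.2]]]
```

```bash
python3 -m handwheel '[[[0,0.04,0,0],[0,0,0,0],[0,0,0,0],[0,0,0,0],[0,0,0,0],[0,0,0,0]]]' 0 25; python3 st.py 0.508 0.021 0.006 7
```

```text
time_s: 9.65
tcp_pos: [0.5103, 0.0231, 0.0076]
eef_rot: [159.6, 89.1, -13.2]
contact_force: [-0.2, -0.8, -1.4]
gripper_width: 0.0676
t 9.65 p [0.5103 0.0231 0.0076] jaw 7.11 down [ 0.015 -0.004 -1.   ] F [-0.2 -0.8 -1.4] M [ 0.13  0.   -0.01] w 0.0676 j [ 25.1  19.6 -35.9   1.  -33.8 -18.8]
units [-0.06 -0.05 -0.04] turn -0.02
```

Gripped at 67.6 mm. Lifting and carrying to the alarm at about (0.554, -0.2625, yaw 7°).

```bash
python3 -m handwheel '[[[0,0,0.5,0],[0,0,1,0],[0.1,-0.4,0.8,0],[0.2,-0.9,0.3,0],[0.2,-0.9,0,0],[0.2,-0.9,0,0],[0.2,-0.9,0,0],[0.2,-0.9,0,0]]]'; python3 st.py 0.554 -0.2625 0.09 7
```

```text
time_s: 10.45
tcp_pos: [0.5539, -0.1767, 0.1162]
eef_rot: [154.8, 89.1, -17.7]
contact_force: [1.0, 0.7, -2.1]
gripper_width: 0.0676
t 10.45 p [ 0.5539 -0.1767  0.1162] jaw 7.55 down [ 0.016 -0.005 -1.   ] F [ 1.   0.7 -2.1] M [ 0.2  -0.13  0.03] w 0.0676 j [  1.8  16.7 -20.7   0.4 -51.7   5.5]
units [ 0.   -2.14 -0.66] turn -0.11
```

```bash
python3 -m handwheel '[[[0,-0.8,0,-0.1],[0,-0.8,0,0],[0,-0.3,0,0],[0,0,0,0]]]'; python3 st.py 0.554 -0.2625 0.062 7
python3 - <<'E'
from h import *
im=vision.capture("side"); cv2.imwrite(f"pics/side10.png",im); crop(im,290,255,100,75,8,"side10c")
im=vision.capture("top"); cv2.imwrite(f"pics/top10.png",im); crop(im,370,165,90,67,8,"top10c")
E
```

```text
time_s: 10.85
tcp_pos: [0.553, -0.2599, 0.1145]
eef_rot: [152.9, 89.2, -20.4]
contact_force: [1.0, 1.0, -1.7]
gripper_width: 0.0675
t 10.85 p [ 0.553  -0.2599  0.1145] jaw 6.74 down [ 0.013 -0.005 -1.   ] F [ 1.   1.  -1.7] M [ 0.06  0.03 -0.  ] w 0.0675 j [ -6.8  19.4 -16.8   0.2 -52.9  13.4]
units [ 0.02 -0.06 -1.31] turn 0.05
```

View pics/side10c.png

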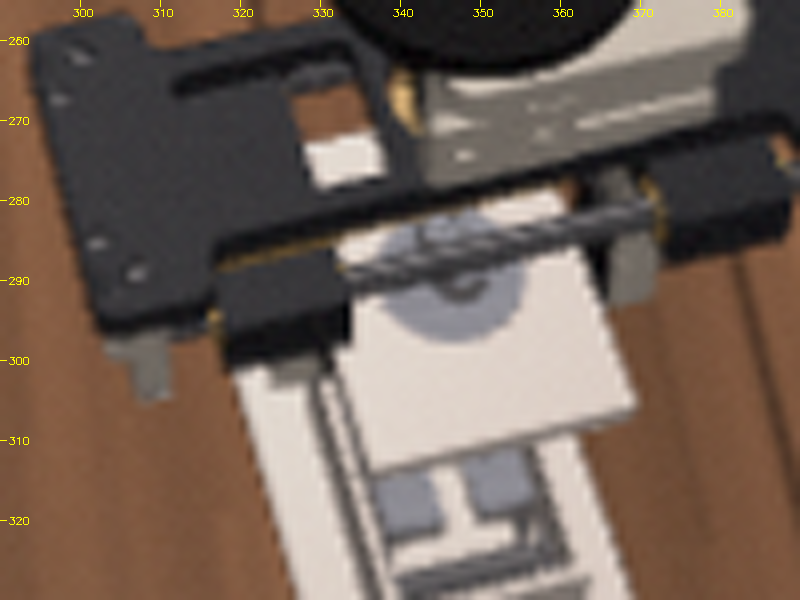

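View pics/top10c.png

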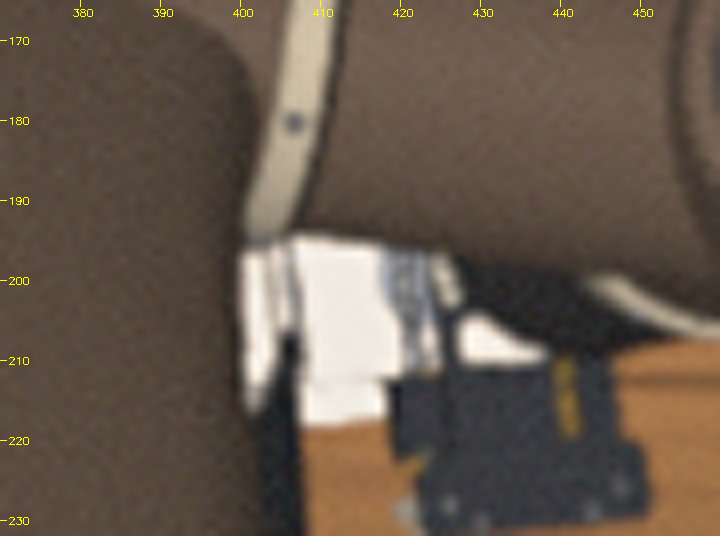

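Near corners of the lid's top face in the side view: left (336.2,312.8), right (369.3,305.2). Far right is about (359.6,279).

Run:
```python
from h import *
np.set_printoptions(precision=4,suppress=True)
c=atz("side",[(336.2,312.8),(369.3,305.2),(359.6,279)],.129)
print(c,np.linalg.norm(c[0]-c[1]),np.linalg.norm(c[1]-c[2]))
d=c[1]-c[2]; print("len axis",np.degrees(np.arctan2(-d[1],-d[0])))
y=np.array([np.cos(np.radians(96.8)),np.sin(np.radians(96.8)),0])
print("centre(uncorrected)",(c[0]+c[1])/2+.046*y, "tcp .553 -.2599")
# predicted corners if lid centred on tcp
p=np.array([.553,-.2599,.129]); x=np.array([y[1],-y[0],0])
print(proj("side",[p-.046*y-.034*x,p-.046*y+.034*x,p+.046*y+.034*x]))
```

```text
[[ 0.5252 -0.3072  0.129 ]
 [ 0.5914 -0.3001  0.129 ]
 [ 0.5841 -0.2405  0.129 ]] 0.06665404850410503 0.0601127808532155
len axis 97.05085178428881
centre(uncorrected) [ 0.5528 -0.258   0.129 ] tcp .553 -.2599
[[336.1627 314.0019]
 [369.8421 305.8166]
 [355.4567 266.4734]]
```

```bash
cat > fit.py <<'E'
from h import *
from scipy.optimize import least_squares
from scipy.ndimage import map_coordinates, gaussian_filter1d
def edge(g,a,b,rng=3.0,sign=0,n=30):
    a,b=np.array(a),np.array(b); t=(b-a)/np.linalg.norm(b-a); nrm=np.array([-t[1],t[0]])
    s=np.arange(-rng-2,rng+2.01,.1); u=np.linspace(.08,.92,n)
    pts=a+(b-a)*u[:,None]
    P=pts[:,None,:]+s[None,:,None]*nrm
    v=map_coordinates(g,[P[...,1],P[...,0]],order=1)
    d=np.gradient(gaussian_filter1d(v.mean(0),6),.1); m=np.abs(s)<=rng
    q=d*sign if sign else np.abs(d); i=np.argmax(np.where(m,q,-1e9))
    return s[i],d[i],nrm,(a+b)/2
def fitpose(cam,im,edges,p0,rng=3.0,it=3,verbose=True,free=(1,1,1)):
    """edges: list of (A,B,sign) local 3d pts; pose p=(x,y,yaw deg); local->world"""
    g=im.astype(float).mean(2); p=np.array(p0,float)
    def W(p,X): c,s=np.cos(np.radians(p[2])),np.sin(np.radians(p[2])); X=np.array(X); return np.array([p[0]+c*X[0]-s*X[1],p[1]+s*X[0]+c*X[1],X[2]])
    for k in range(it):
        obs=[]
        for A,B,sg in edges:
            ab=proj(cam,[W(p,A),W(p,B)]); s,d,n,m=edge(g,ab[0],ab[1],rng if k==0 else 2.0,sg); obs.append((m+s*n,n,d,s))
        def f(q):
            r=[]
            for (A,B,sg),(o,n,d,s) in zip(edges,obs):
                ab=proj(cam,[W(q,A),W(q,B)]); r.append(((ab[0]+ab[1])/2-o)@n)
                
            # yaw info: use per half edges
            return np.array(r)
        fr=np.array(free,bool); sc=np.array([.01,.01,1.])
        def ff(z): q=p.copy(); q[fr]+=z*sc[fr]; return f(q)
        z=least_squares(ff,np.zeros(fr.sum()),loss="soft_l1",f_scale=.3).x; p[fr]+=z*sc[fr]
    if verbose: print(cam,"pose",p.round(4),"resid",[round(float(x),2) for x in f(p)],"grad",[round(float(o[2]),0) for o in obs])
    return p
def halves(A,B,sg=0):
    A,B=np.array(A,float),np.array(B,float); M=(A+B)/2; return [(A,M,sg),(M,B,sg)]
E
cat > a1.py <<'E'
from fit import *
E=[]
h=.042
E+=halves((-.024,-.039,h),(-.024,.039,h)); E+=halves((.024,-.039,h),(.024,.039,h))
E+=halves((-.024,.039,h),(.024,.039,h)); E+=halves((-.024,-.039,h),(.024,-.039,h))
E+=halves((-.044,-.06,.006),(-.044,.08,.006)); E+=halves((.044,-.06,.006),(.044,.08,.006))
for cam,p0 in (("side",(.5556,-.2648,7)),("top",(.5529,-.2629,7))):
    im=cv2.imread(f"pics/{cam}0.png")
    p=fitpose(cam,im,E,p0,rng=2.5); 
    p=fitpose(cam,im,E[:8],p0,rng=2.5); p=fitpose(cam,im,E[8:]+E[4:8],p0,rng=2.5)
    N=halves((-.027,-.042,h),(.027,-.042,h)); fitpose(cam,im,E+N,p0,rng=2.5)
E
python3 a1.py
```

```text
side pose [ 0.5543 -0.2643  6.5789] resid [1.35, 1.37, -0.15, -0.13, -0.25, -0.24, 0.16, 0.27, -0.45, -0.32, 0.05, 0.08] grad [39.0, 39.0, 48.0, 49.0, -42.0, -43.0, 42.0, 39.0, 44.0, 51.0, -48.0, -52.0]
side pose [ 0.5529 -0.2644  6.709 ] resid [0.76, 0.67, -0.84, -0.83, -0.22, -0.21, 0.18, 0.19] grad [39.0, 39.0, 48.0, 49.0, -41.0, -43.0, 40.0, 40.0]
side pose [ 0.5546 -0.2642  6.6434] resid [-0.2, -0.19, 0.2, 0.21, -0.2, -0.29, 0.2, 0.21] grad [44.0, 51.0, -48.0, -52.0, -42.0, -43.0, 43.0, 39.0]
side pose [ 0.5542 -0.2637  6.578 ] resid [1.34, 1.37, -0.16, -0.13, -0.48, -0.46, -0.08, -0.06, -0.37, -0.31, 0.03, 0.09, 1.32, 1.34] grad [39.0, 39.0, 48.0, 49.0, -42.0, -43.0, 42.0, 39.0, 44.0, 51.0, -49.0, -52.0, 39.0, 36.0]Traceback (most recent call last):
  File "a1.py", line 9, in <module>
    p=fitpose(cam,im,E,p0,rng=2.5);
  File "fit.py", line 30, in fitpose
    z=least_squares(ff,np.zeros(fr.sum()),loss="soft_l1",f_scale=.3).x; p[fr]+=z*sc[fr]
      ~~~~~~~~~~~~~^^^^^^^^^^^^^^^^^^^^^^^^^^^^^^^^^^^^^^^^^^^^^^^^^
    return func(*args, **kwargs)
    vector_fun = VectorFunction(
  
[... 788 characters left out ...]
 return np.atleast_1d(self.fun(x))
                         ~~~~~~~~^^^
    return self.f(x, *self.args, **self.kwargs)
           ~~~~~~^^^^^^^^^^^^^^^^^^^^^^^^^^^^^^
  File "fit.py", line 29, in ff
    def ff(z): q=p.copy(); q[fr]+=z*sc[fr]; return f(q)
                                                   ~^^^
  File "fit.py", line 24, in f
    ab=proj(cam,[W(q,A),W(q,B)]); r.append(((ab[0]+ab[1])/2-o)@n)
  File "h.py", line 7, in proj
    K,d,T=cal(n); P=np.atleast_2d(np.array(P,float))
          ~~~^^^
  File "h.py", line 4, in cal
    c=vision.get_calibration(n); return np.array(c["intrinsics"]),np.array(c["dist"]),np.array(c["pose"])
ValueError: time passes only in moves, steps and waits
```

```bash
python3 - <<'E'
from plant import vision; import pickle
pickle.dump({n:vision.get_calibration(n) for n in ("side","top")},open("cal.pkl","wb"))
E
sed -i 's/^def cal(n):/import pickle\nC=pickle.load(open("\.\/cal.pkl","rb"))\ndef cal(n):/; s/c=vision.get_calibration(n);/c=C[n];/' h.py
sed -i 's/for cam,p0 in (("side",(.5556,-.2648,7)),/for cam,p0 in (/' a1.py; sed -i 's/(.5529,-.2629,7))):/(.5529,-.2629,7)),):/' a1.py
python3 a1.py
cat > l1.py <<'E'
from fit import *
import sys
def lidfit(im,tcpz,p0,rng=2.5,dz=.0104):
    h=tcpz+dz+.004
    E=halves((-.034,-.046,h),(.034,-.046,h))+halves((.034,-.046,h),(.034,.005,h))+[((-.034,-.046,h),(-.034,-.02,h),0)]
    return fitpose("side",im,E,p0,rng)
if __name__=="__main__":
    im=cv2.imread(sys.argv[1]); z,x,y,a=map(float,sys.argv[2:6]); lidfit(im,z,(x,y,a))
E
python3 l1.py pics/side10.png .1145 .553 -.258 6.8
```

```text
top pose [ 0.555  -0.2663  6.9755] resid [-0.48, -0.19, 0.12, 0.01, 0.71, 0.6, -0.69, -0.7, 0.22, 0.11, 0.02, 0.01] grad [-23.0, -20.0, 36.0, 41.0, -29.0, -30.0, -43.0, -44.0, 43.0, 51.0, -49.0, -55.0]
top pose [ 0.5554 -0.2662  7.4683] resid [-0.31, -0.1, 0.29, 0.1, 0.71, 0.52, -0.59, -0.68] grad [-23.0, -20.0, 36.0, 41.0, -29.0, -30.0, -43.0, -44.0]
top pose [ 0.5547 -0.2664  6.8602] resid [0.1, 0.1, -0.1, -0.1, 0.71, 0.61, -0.69, -0.69] grad [44.0, 51.0, -48.0, -55.0, -28.0, -30.0, -43.0, -44.0]
top pose [ 0.5549 -0.2657  7.0488] resid [-0.5, -0.23, 0.1, 0.07, 0.55, 0.33, -0.85, -0.87, 0.21, 0.16, 0.01, -0.04, 0.05, 0.03] grad [-23.0, -21.0, 37.0, 41.0, -29.0, -30.0, -43.0, -44.0, 44.0, 51.0, -49.0, -55.0, -44.0, -44.0]
side pose [ 0.552  -0.2583  7.078 ] resid [0.08, -0.08, 0.19, 0.12, -0.51] grad [-41.0, -41.0, -56.0, -64.0, 41.0]
```

The side-camera fit puts the lid at (0.552,-0.2583) and the box at (0.5546,-0.264). Shift about +2.6 mm in x and -5.7 mm in y; the top camera agrees.

```bash
python3 -m handwheel '[[[0.04,-0.12,-0.5,0],[0,0,-0.5,0],[0,0,-0.3,0],[0,0,0,0]]]'; python3 st.py 0.5553 -0.2655 0.056 6.8
python3 - <<'E'
from h import *
im=vision.capture("side"); cv2.imwrite(f"pics/side11.png",im); crop(im,290,260,100,75,8,"side11c")
E
```

```text
time_s: 11.35
tcp_pos: [0.5558, -0.2589, 0.0624]
eef_rot: [156.7, 89.1, -16.2]
contact_force: [-0.2, -1.0, -1.6]
gripper_width: 0.0674
t 11.35 p [ 0.5558 -0.2589  0.0624] jaw 7.09 down [ 0.016 -0.005 -1.   ] F [-0.2 -1.  -1.6] M [ 0.12  0.08 -0.03] w 0.0674 j [ -6.6  22.9 -19.7   0.2 -46.5  13.6]
units [-0.01 -0.16 -0.16] turn -0.06
```

View pics/side11c.png

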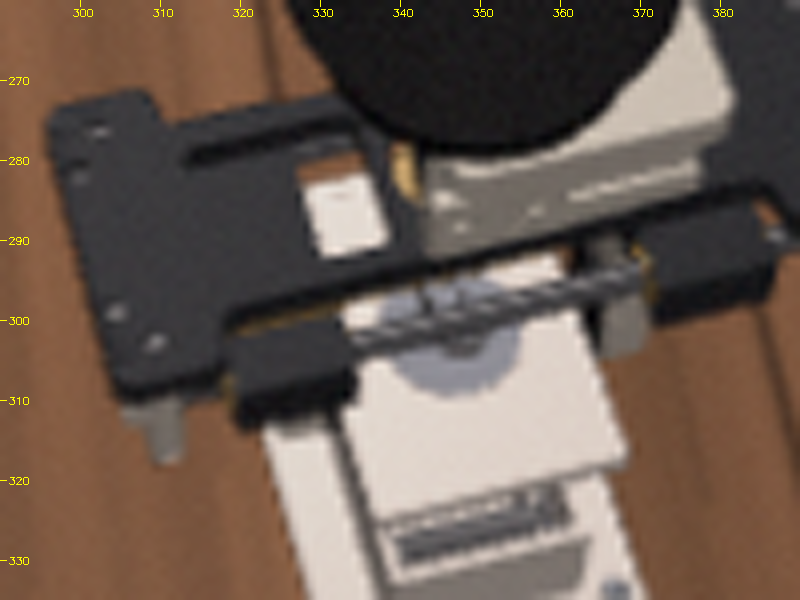

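```bash
python3 l1.py pics/side11.png .0624 .555 -.258 7; python3 l1.py pics/side11.png .0624 .556 -.261 7
```

```text
side pose [ 0.5548 -0.2571  7.2986] resid [0.06, -0.06, 0.1, 0.08, -0.2] grad [-35.0, -38.0, -55.0, -55.0, 57.0]
side pose [ 0.5548 -0.2572  7.336 ] resid [0.08, -0.08, 0.08, 0.11, -0.22] grad [-35.0, -38.0, -54.0, -55.0, 57.0]
```

```bash
python3 -m handwheel '[[[0,-0.18,0,-0.1],[0,0,0,0],[0,0,0,0]]]'; python3 st.py 0.5556 -0.2658 0.052 6.6
python3 - <<'E'
from h import *
im=vision.capture("side"); cv2.imwrite(f"pics/side12.png",im); crop(im,290,260,100,75,8,"side12c")
E
python3 l1.py pics/side12.png .061 .555 -.264 7
```

```text
time_s: 11.7
tcp_pos: [0.5581, -0.2663, 0.0658]
eef_rot: [156.5, 88.8, -16.8]
contact_force: [0.5, 0.3, -1.9]
gripper_width: 0.0676
t 11.70 p [ 0.5581 -0.2663  0.0658] jaw 6.67 down [ 0.02  -0.006 -1.   ] F [ 0.5  0.3 -1.9] M [ 0.18  0.03 -0.05] w 0.0676 j [ -7.3  22.9 -19.    0.3 -46.9  13.8]
units [-0.06  0.01 -0.34] turn -0.01
side pose [ 0.5576 -0.2627  7.3773] resid [-0.03, 0.03, 0.07, -0.05, -0.03] grad [-49.0, -40.0, -55.0, -54.0, 49.0]
```

```bash
python3 l1.py pics/side12.png .0658 .555 -.264 7;  python3 -m handwheel '[[[-0.07,0,-0.1,0],[0,0,-0.1,0],[0,0,0,0]]]'; python3 st.py 0.5556 -0.2658 0.052 6.6
python3 - <<'E'
from h import *
im=vision.capture("side"); cv2.imwrite(f"pics/side13.png",im); crop(im,290,260,100,75,8,"side13c")
E
python3 l1.py pics/side13.png .058 .555 -.264 7
```

```text
side pose [ 0.5569 -0.2648  7.3411] resid [0.0, -0.0, 0.1, 0.0, -0.1] grad [-48.0, -40.0, -55.0, -53.0, 49.0]
time_s: 12.05
tcp_pos: [0.5553, -0.2666, 0.058]
eef_rot: [157.3, 88.7, -16.1]
contact_force: [-0.8, 0.5, -1.0]
gripper_width: 0.0675
t 12.05 p [ 0.5553 -0.2666  0.058 ] jaw 6.64 down [ 0.022 -0.006 -1.   ] F [-0.8  0.5 -1. ] M [ 0.08  0.02 -0.  ] w 0.0675 j [ -7.4  23.2 -19.8   0.3 -45.7  13.8]
units [ 0.01  0.02 -0.15] turn -0.01
side pose [ 0.5538 -0.2649  6.663 ] resid [-0.09, 0.09, -0.22, -0.13, 1.18] grad [-45.0, -41.0, -55.0, -53.0, -43.0]
```

```bash
python3 -m handwheel '[[[0.01,0,-0.12,0],[0,0,-0.1,0],[0,0,0,0]]]'; python3 st.py 0.556 -0.2658 0.045 6.6; python3 -m handwheel '[[[0,0,-0.1,0],[0,0,0,0]]]'; python3 st.py 0.556 -0.2658 0.045 6.6
```

```text
time_s: 12.4
tcp_pos: [0.5558, -0.2665, 0.0486]
eef_rot: [157.1, 88.7, -16.2]
contact_force: [0.5, 0.1, -1.4]
gripper_width: 0.0678
t 12.40 p [ 0.5558 -0.2665  0.0486] jaw 6.65 down [ 0.022 -0.006 -1.   ] F [ 0.5  0.1 -1.4] M [ 0.13  0.02 -0.02] w 0.0678 j [ -7.4  23.9 -20.3   0.3 -44.6  13.8]
units [ 0.    0.02 -0.09] turn -0.01
time_s: 12.6
tcp_pos: [0.5557, -0.2665, 0.044]
eef_rot: [157.0, 88.7, -16.4]
contact_force: [-0.4, -0.2, -1.9]
gripper_width: 0.0675
t 12.60 p [ 0.5557 -0.2665  0.044 ] jaw 6.65 down [ 0.021 -0.006 -1.   ] F [-0.4 -0.2 -1.9] M [0.09 0.11 0.04] w 0.0675 j [ -7.4  24.2 -20.5   0.3 -44.   13.8]
units [0.01 0.02 0.02] turn -0.01
```

```bash
python3 -m handwheel '[[[0,0,-0.1,0],[0,0,0,0]]]'; python3 st.py 0.556 -0.2658 0.036 6.6; python3 -m handwheel '[[[0,0,-0.08,0],[0,0,0,0]]]'; python3 st.py 0.556 -0.2658 0.036 6.6
```

```text
time_s: 12.8
tcp_pos: [0.5558, -0.2665, 0.0396]
eef_rot: [156.9, 88.7, -16.5]
contact_force: [-0.4, -1.0, -1.1]
gripper_width: 0.0675
t 12.80 p [ 0.5558 -0.2665  0.0396] jaw 6.65 down [ 0.021 -0.006 -1.   ] F [-0.4 -1.  -1.1] M [0.08 0.09 0.01] w 0.0675 j [ -7.4  24.5 -20.7   0.3 -43.5  13.8]
units [ 0.01  0.02 -0.09] turn -0.01
time_s: 13.0
tcp_pos: [0.5558, -0.2665, 0.0361]
eef_rot: [156.8, 88.7, -16.5]
contact_force: [-0.2, 0.1, -1.7]
gripper_width: 0.0675
t 13.00 p [ 0.5558 -0.2665  0.0361] jaw 6.66 down [ 0.021 -0.006 -1.   ] F [-0.2  0.1 -1.7] M [ 0.12  0.13 -0.01] w 0.0675 j [ -7.4  24.8 -20.9   0.3 -43.1  13.8]
units [ 0.01  0.02 -0.  ] turn -0.01
```

```bash
python3 -m handwheel '[[[0,0,-0.06,0],[0,0,0,0]]]'; python3 st.py ; python3 -m handwheel '[[[0,0,-0.08,0],[0,0,0,0]]]'; python3 st.py
python3 - <<'E'
from h import *
im=vision.capture("side"); cv2.imwrite(f"pics/side14.png",im); crop(im,290,260,100,75,8,"side14c")
E
```

```text
time_s: 13.2
tcp_pos: [0.5565, -0.2668, 0.036]
eef_rot: [155.2, 88.6, -18.1]
contact_force: [-0.5, 0.1, -1.5]
gripper_width: 0.0674
t 13.20 p [ 0.5565 -0.2668  0.036 ] jaw 6.73 down [ 0.023 -0.007 -1.   ] F [-0.5  0.1 -1.5] M [0.09 0.07 0.01] w 0.0674 j [ -7.3  24.8 -20.9   0.4 -43.   13.8]
time_s: 13.4
tcp_pos: [0.5572, -0.267, 0.0358]
eef_rot: [154.0, 88.5, -19.2]
contact_force: [-0.9, 0.5, -1.8]
gripper_width: 0.0676
t 13.40 p [ 0.5572 -0.267   0.0358] jaw 6.80 down [ 0.024 -0.008 -1.   ] F [-0.9  0.5 -1.8] M [ 0.18  0.26 -0.02] w 0.0676 j [ -7.3  24.8 -20.9   0.4 -42.8  13.8]
```

View pics/side14c.png

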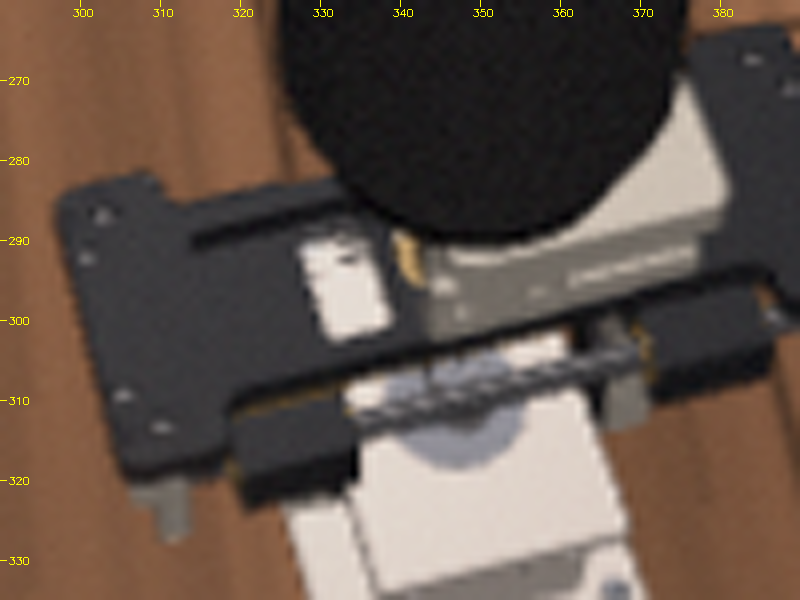

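Downward motion stopped at TCP z = 0.036, which is the seat height, and the picture shows the lid flush on the box. Opening and rising to check.

```bash
python3 -m handwheel '[[[0,0,0,0],[0,0,0,0],[0,0,0,0],[0,0,0.3,0],[0,0,0.8,0],[0,0,0.5,0],[0,0,0,0]]]' 84; python3 st.py
python3 - <<'E'
from h import *
im=vision.capture("side"); cv2.imwrite(f"pics/side15.png",im); crop(im,300,270,80,60,10,"side15c")
im=vision.capture("top"); cv2.imwrite(f"pics/top15.png",im)
E
```

```text
time_s: 14.15
tcp_pos: [0.5571, -0.2674, 0.1024]
eef_rot: [151.7, 88.6, -21.5]
contact_force: [0.3, 0.4, 0.1]
gripper_width: 0.0835
t 14.15 p [ 0.5571 -0.2674  0.1024] jaw 6.82 down [ 0.023 -0.009 -1.   ] F [0.3 0.4 0.1] M [ 0.1  -0.02  0.01] w 0.0835 j [ -7.3  20.4 -17.3   0.4 -50.9  13.9]
```

View pics/side15c.png

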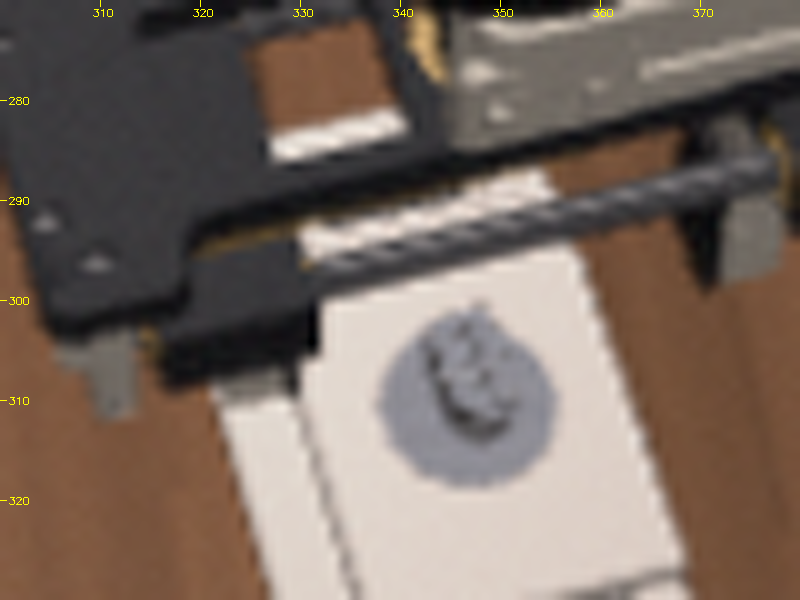

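```bash
python3 l1.py pics/side15.png .0356 .5555 -.265 6.7
python3 - <<'E'
import cv2; from h import crop
crop(cv2.imread("pics/side15.png"),320,300,72,54,11,"side15d")
E
```

```text
side pose [ 0.5554 -0.2653  6.9283] resid [-0.1, 0.1, -0.18, -0.15, 0.72] grad [-43.0, -37.0, -54.0, -57.0, -23.0]
```

View pics/side15d.png

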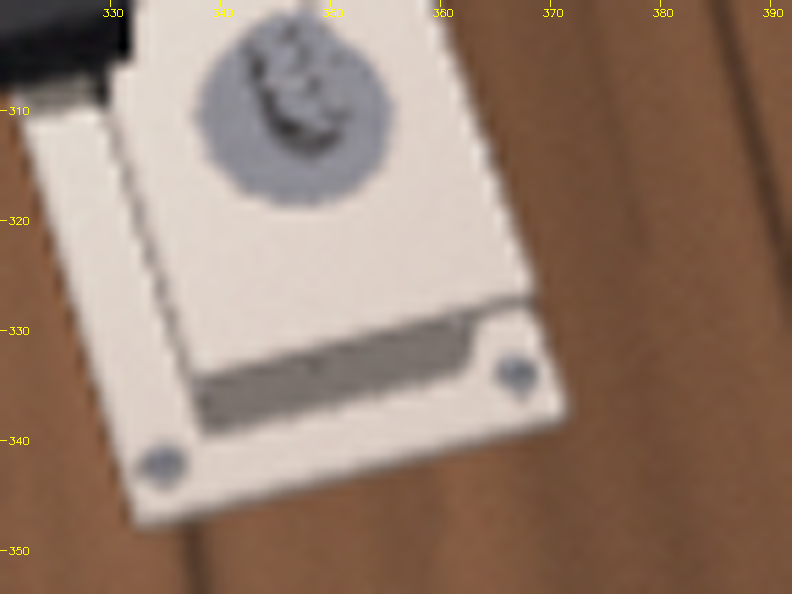

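Run:
```python
from h import *
import cv2
p=np.array([.5571,-.2674,.1024]); a=np.radians(6.82); j=np.array([np.cos(a),np.sin(a),-.0]); w=np.array([-j[1],j[0],0])
print(proj("side",[p+.0418*j-.0095*w,p+.0418*j+.0095*w,p-.0418*j-.0095*w, p+.063*j-.0095*w]).round(1))
print(atz("side",[(346.7,310)],.05))
crop(cv2.imread("pics/side15.png"),355,275,36,27,20,"side15e",5)
```

```text
[[369.2 298.2]
 [366.2 290.2]
 [329.5 307.8]
 [379.  295.9]]
[[ 0.55718402 -0.26573934  0.05      ]]
```

View pics/side15e.png

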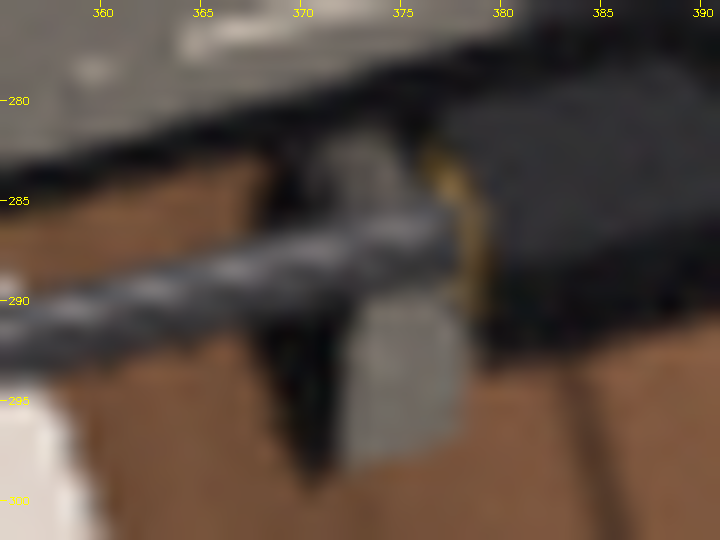

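View pics/top15.png

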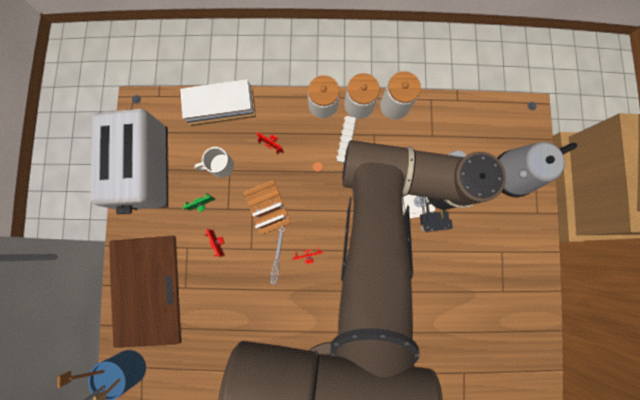

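```bash
python3 -m handwheel '[[[-0.02,0.08,0,0],[0,0,-0.3,0],[0,0,-0.3,0],[0,0,0,0],[0,0,0,0]]]' 34; python3 st.py 0.556 -0.264 0.062 6.8
python3 - <<'E'
from h import *
im=vision.capture("side"); cv2.imwrite(f"pics/side16.png",im); crop(im,325,280,48,36,16,"side16c",5)
E
```

```text
time_s: 14.75
tcp_pos: [0.5523, -0.2628, 0.0697]
eef_rot: [148.1, 89.1, -25.1]
contact_force: [-0.3, 0.7, 0.8]
gripper_width: 0.0497
t 14.75 p [ 0.5523 -0.2628  0.0697] jaw 6.75 down [ 0.014 -0.006 -1.   ] F [-0.3  0.7  0.8] M [ 0.11 -0.02  0.01] w 0.0497 j [ -7.   22.3 -19.5   0.4 -47.4  13.5]
units [ 0.09 -0.03 -0.19] turn 0.01
```

View pics/side16c.png

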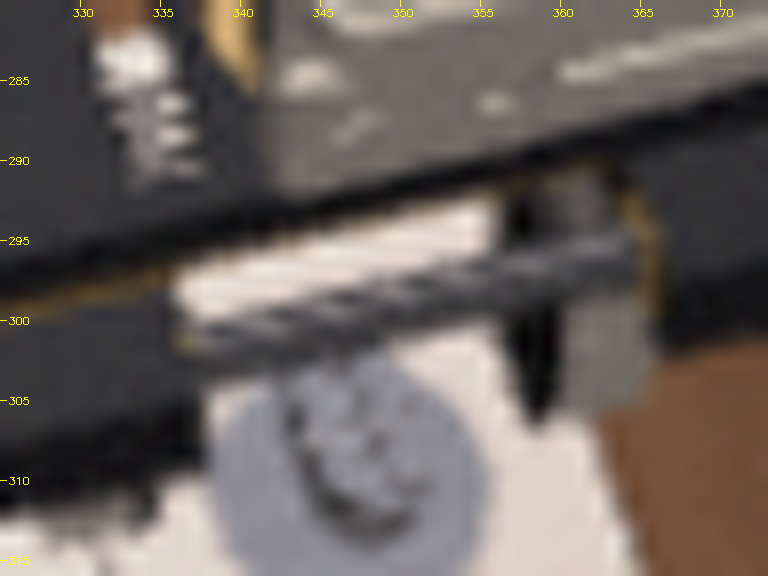

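```bash
python3 - <<'E'
from h import *
a=np.radians(6.75); j=np.array([np.cos(a),np.sin(a),-.0]); w=np.array([-j[1],j[0],0])
p=np.array([.5523,-.2628,.0697]); print("pad corner pred",proj("side",[p+.02485*j-.0095*w]).round(1),"obs 359,307")
S=np.array([.556,-.264,0])
for z in (.058,.072): print(z,[proj("side",[S+np.array([0,0,z])+s*j-.013*w]).round(1).tolist() for s in (-.007,.007)],[proj("side",[S+np.array([0,0,z])+s*j+.013*w]).round(1).tolist() for s in (-.007,.007)])
print("disc c",proj("side",[S+[0,0,.05]]).round(1))
E
python3 -m handwheel '[[[0,0,0,0],[0.05,0,0,0],[0,0,0,0]]]' 34; python3 st.py 0.556 -0.264 0.062 6.8
python3 - <<'E'
from h import *
im=vision.capture("side"); cv2.imwrite(f"pics/side17.png",im); crop(im,325,285,48,36,16,"side17c",5)
E
```

```text
pad corner pred [[357.4 306. ]] obs 359,307
0.058 [[[344.8, 313.9]], [[351.2, 312.3]]] [[[341.3, 302.9]], [[347.6, 301.4]]]
0.072 [[[345.1, 310.8]], [[351.6, 309.2]]] [[[341.6, 299.7]], [[347.9, 298.2]]]
disc c [[346.  309.3]]
time_s: 15.1
tcp_pos: [0.5546, -0.263, 0.0698]
eef_rot: [147.8, 89.1, -25.4]
contact_force: [-0.2, 0.5, 0.4]
gripper_width: 0.034
t 15.10 p [ 0.5546 -0.263   0.0698] jaw 6.74 down [ 0.013 -0.006 -1.   ] F [-0.2  0.5  0.4] M [ 0.08 -0.07  0.  ] w 0.0340 j [ -7.   22.5 -19.2   0.4 -47.6  13.5]
units [ 0.04 -0.03 -0.19] turn 0.01
```

View pics/side17c.png

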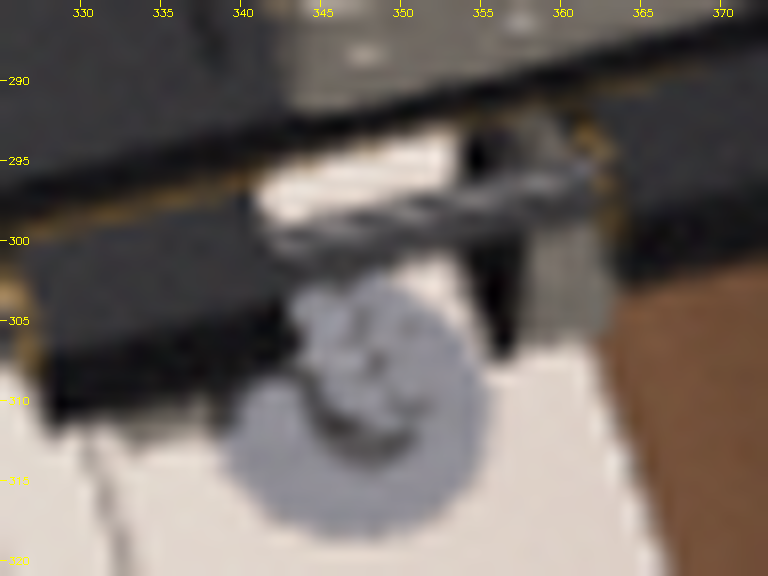

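Relative to the fingers, the stud sits at about (0.5555, -0.2637). Lowering to z = 0.060 around the head, then gripping.

```bash
python3 -m handwheel '[[[0.02,-0.02,-0.14,0],[0,0,-0.1,0],[0,0,0,0]]]' 30; python3 st.py 0.5555 -0.2637 0.0605 6.8
```

```text
time_s: 15.45
tcp_pos: [0.5556, -0.2638, 0.0599]
eef_rot: [149.4, 89.1, -23.9]
contact_force: [1.2, -0.6, 0.2]
gripper_width: 0.0301
t 15.45 p [ 0.5556 -0.2638  0.0599] jaw 6.73 down [ 0.014 -0.006 -1.   ] F [ 1.2 -0.6  0.2] M [ 0.12  0.05 -0.01] w 0.0301 j [ -7.1  23.2 -19.6   0.4 -46.4  13.5]
units [-0.    0.    0.02] turn 0.01
```

```bash
python3 -m handwheel '[[[0,0,0,0],[0,0,0,0],[0,0,0,0],[0,0,0,0],[0,0,0,0]]]' 0 30; python3 st.py 0.5555 -0.2637 0.0605 6.8
python3 - <<'E'
from h import *
im=vision.capture("side"); cv2.imwrite(f"pics/side18.png",im); crop(im,325,290,60,45,13,"side18c",5)
E
```

```text
time_s: 15.95
tcp_pos: [0.5555, -0.2638, 0.0597]
eef_rot: [148.9, 89.1, -24.4]
contact_force: [0.2, 0.5, -0.4]
gripper_width: 0.0134
t 15.95 p [ 0.5555 -0.2638  0.0597] jaw 6.73 down [ 0.014 -0.006 -1.   ] F [ 0.2  0.5 -0.4] M [ 0.02 -0.07 -0.03] w 0.0134 j [ -7.1  23.2 -19.6   0.4 -46.4  13.5]
units [0.   0.   0.02] turn 0.01
```

View pics/side18c.png

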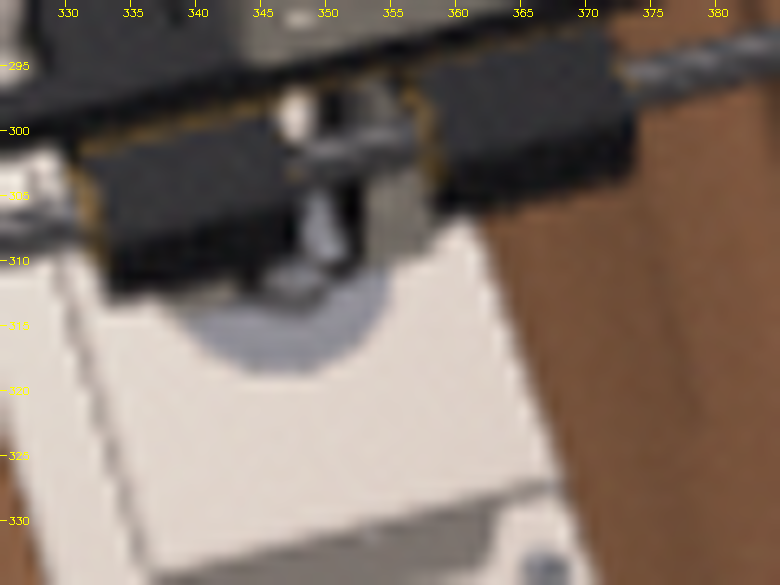

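Stud head gripped at 13.4 mm. Pressing down.

```bash
python3 -m handwheel '[[[0,0,-0.1,0],[0,0,-0.1,0],[0,0,0,0]]]' 0 45; python3 st.py; python3 -m handwheel '[[[0,0,-0.1,0],[0,0,-0.05,0]]]' 0 45; python3 st.py
```

```text
time_s: 16.3
tcp_pos: [0.5556, -0.2639, 0.0531]
eef_rot: [148.1, 89.1, -25.1]
contact_force: [-2.4, 2.5, 7.8]
gripper_width: 0.0136
t 16.30 p [ 0.5556 -0.2639  0.0531] jaw 6.77 down [ 0.015 -0.007 -1.   ] F [-2.4  2.5  7.8] M [ 0.83  1.04 -0.04] w 0.0136 j [ -7.   23.6 -20.    0.4 -45.5  13.5]
time_s: 16.5
tcp_pos: [0.5557, -0.2639, 0.0524]
eef_rot: [144.4, 89.0, -28.7]
contact_force: [-7.4, 5.2, 20.3]
gripper_width: 0.0133
t 16.50 p [ 0.5557 -0.2639  0.0524] jaw 6.90 down [ 0.016 -0.009 -1.   ] F [-7.4  5.2 20.3] M [ 2.27  2.82 -0.02] w 0.0133 j [ -7.   23.7 -20.1   0.5 -45.3  13.5]
```

```bash
python3 -m handwheel '[[[0,0,-0.02,-1],[0,0,-0.02,-1],[0,0,-0.02,-1],[0,0,-0.02,-1],[0,0,-0.02,-1]]]' 0 45; python3 st.py
```

```text
time_s: 17.0
tcp_pos: [0.5557, -0.2639, 0.0532]
eef_rot: [146.3, 88.8, -52.5]
contact_force: [-2.6, 2.4, 7.9]
gripper_width: 0.0133
t 17.00 p [ 0.5557 -0.2639  0.0532] jaw 161.16 down [ 0.013 -0.017 -1.   ] F [-2.6  2.4  7.9] M [ 0.95  1.04 -0.  ] w 0.0133 j [ -6.7  23.6 -20.4   1.2 -45.2 -13. ]
```

```bash
python3 -m handwheel '[[[0,0,-0.03,-1],[0,0,-0.03,-1],[0,0,-0.03,-1],[0,0,-0.03,-1],[0,0,-0.03,-1]]]' 0 45; python3 st.py;python3 - <<'E'
from h import *
im=vision.capture("side"); cv2.imwrite(f"pics/side19.png",im); crop(im,315,280,72,54,11,"side19c",5)
E
```

```text
time_s: 17.5
tcp_pos: [0.5558, -0.2639, 0.0525]
eef_rot: [149.1, 88.6, -75.6]
contact_force: [-4.4, 1.6, 13.3]
gripper_width: 0.0136
t 17.50 p [ 0.5558 -0.2639  0.0525] jaw 135.23 down [ 0.006 -0.023 -1.   ] F [-4.4  1.6 13.3] M [ 1.34  1.56 -0.03] w 0.0136 j [ -6.4  23.7 -20.5   1.8 -45.3 -39.6]
```

View pics/side19c.png

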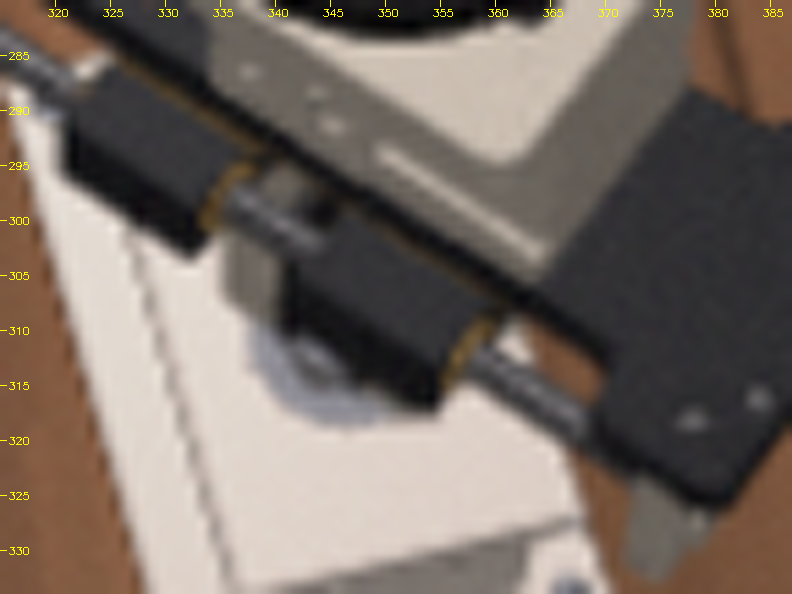

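```bash
python3 -m handwheel '[[[0,0,-0.03,-1],[0,0,-0.02,-1],[0,0,-0.02,-1],[0,0,-0.02,-1],[0,0,-0.02,-1],[0,0,-0.01,-1],[0,0,0,-1],[0,0,0,0]]]' 0 45; python3 st.py 0.5555 -0.2637 0.0605 -83.2
```

```text
time_s: 18.35
tcp_pos: [0.5559, -0.2641, 0.054]
eef_rot: [156.3, 88.5, -105.3]
contact_force: [-1.9, 1.8, 7.2]
gripper_width: 0.0135
t 18.35 p [ 0.5559 -0.2641  0.054 ] jaw 98.49 down [-0.007 -0.025 -1.   ] F [-1.9  1.8  7.2] M [ 0.91  0.71 -0.03] w 0.0135 j [ -6.3  24.  -19.9   2.  -46.4 -76.6]
units [-0.01  0.01  0.16] turn -0.34
```

```bash
python3 -m handwheel '[[[0,0,0,-0.35],[0,0,0.04,0],[0,0,0.03,0],[0,0,0,0]]]' 0 45; python3 st.py 0.5555 -0.2637 0.0605 -83.2
```

```text
time_s: 18.75
tcp_pos: [0.5558, -0.264, 0.0566]
eef_rot: [157.2, 88.5, -106.1]
contact_force: [-0.9, 0.4, 3.9]
gripper_width: 0.0135
t 18.75 p [ 0.5558 -0.264   0.0566] jaw 96.64 down [-0.007 -0.024 -1.   ] F [-0.9  0.4  3.9] M [ 0.53 -0.03 -0.  ] w 0.0135 j [ -6.3  23.8 -19.8   2.  -46.7 -78.4]
units [-0.01  0.01  0.1 ] turn 0.03
```

Stud is at a quarter turn (jaw -83.4°), about 3 mm down with spring force 3.9 N, matching the notch. Letting go.

```bash
python3 -m handwheel '[[[0,0,0,0],[0,0,0,0],[0,0,0,0],[0,0,0,0],[0,0,0.3,0],[0,0,0.8,0],[0,0,1,0],[0,0,0.5,0]]]' 40; python3 st.py
python3 - <<'E'
from h import *
im=vision.capture("side"); cv2.imwrite(f"pics/side20.png",im); crop(im,310,270,80,60,10,"side20c",5)
E
```

```text
time_s: 19.55
tcp_pos: [0.553, -0.2637, 0.1625]
eef_rot: [141.5, 88.4, -121.8]
contact_force: [0.7, -0.3, 0.1]
gripper_width: 0.0402
t 19.55 p [ 0.553  -0.2637  0.1625] jaw 96.68 down [-0.015 -0.024 -1.   ] F [ 0.7 -0.3  0.1] M [ 0.13 -0.31 -0.05] w 0.0402 j [ -6.3  17.6 -13.1   1.7 -60.  -77.9]
```

View pics/side20c.png

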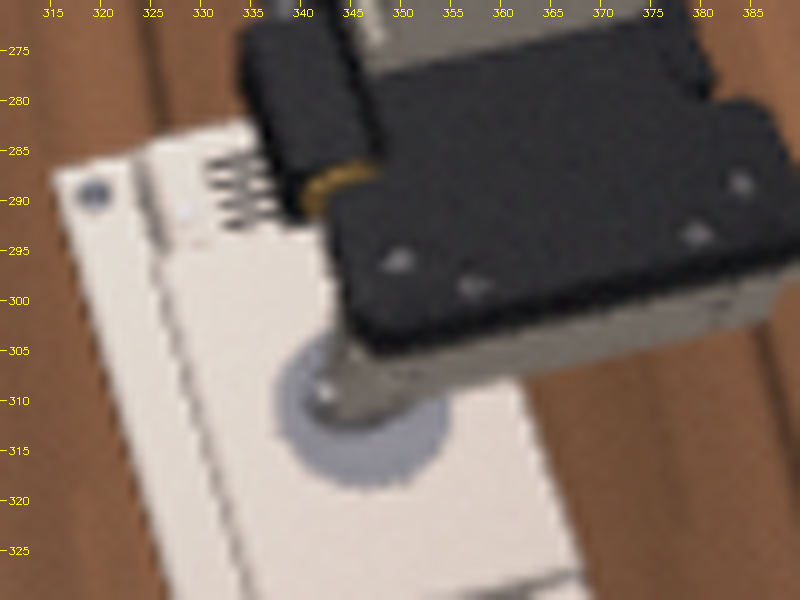

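Raising further and backing away towards the robot for a clear view.

```bash
python3 -m handwheel '[[[0,0.3,0.9,0],[-0.3,0.9,0.3,0],[-0.3,0.9,0,0],[-0.3,0.9,0,0],[-0.3,0.9,0,0],[0,0.5,0,0],[0,0,0,0],[0,0,0,0]]]'; python3 st.py
python3 - <<'E'
from h import *
im=vision.capture("side"); cv2.imwrite(f"pics/side21.png",im); crop(im,310,275,72,54,11,"side21c",5)
im=vision.capture("top"); cv2.imwrite(f"pics/top21.png",im); crop(im,375,175,70,52,11,"top21c",5)
E
```

```text
time_s: 20.4
tcp_pos: [0.5047, -0.083, 0.2239]
eef_rot: [175.3, 88.6, -88.1]
contact_force: [-0.4, -0.5, 0.3]
gripper_width: 0.0402
t 20.40 p [ 0.5047 -0.083   0.2239] jaw 96.64 down [ 0.001 -0.024 -1.   ] F [-0.4 -0.5  0.3] M [ 0.05 -0.15  0.04] w 0.0402 j [ 13.7   5.  -20.7   1.5 -64.6 -97.7]
```

View pics/side21c.png

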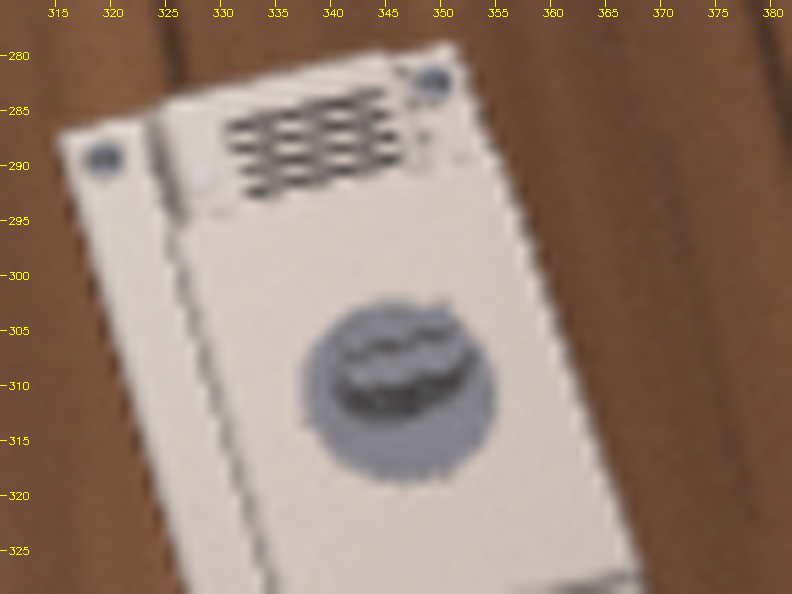

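View pics/top21c.png

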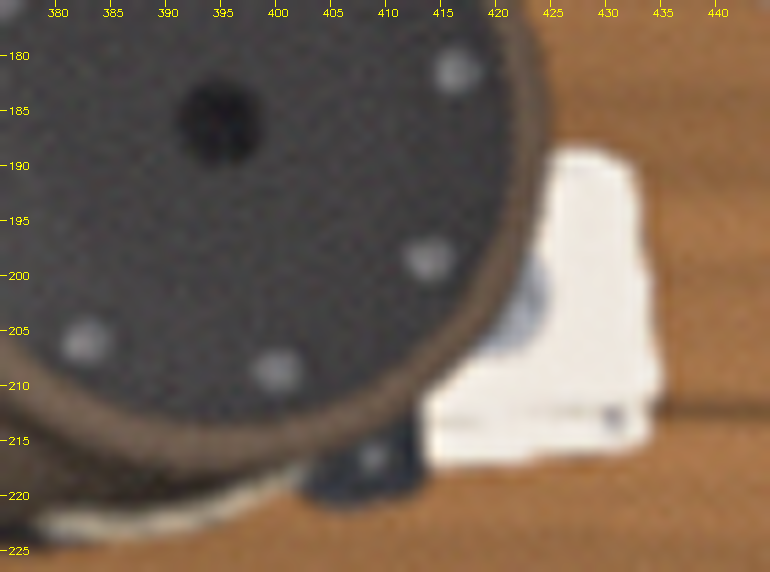

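View pics/side21.png

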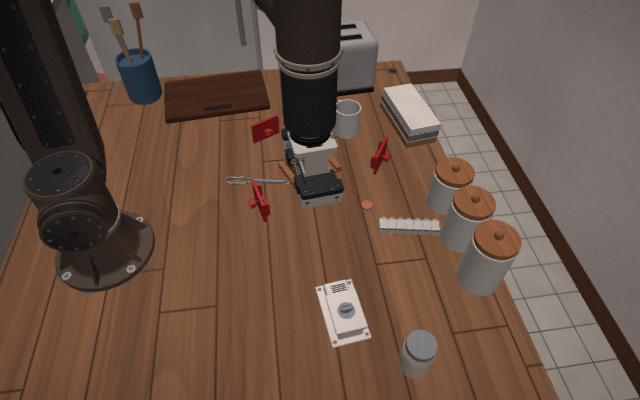

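The slot now lies across the lid ((341,307)–(352,304.5)), and the lid is flush on the box. I'll check the bystanders against the first picture, using side15 where the arm leaves the rack free.

```bash
python3 l1.py pics/side21.png .0356 .5555 -.265 6.7
python3 - <<'E'
from h import *
a=cv2.imread("pics/side0.png"); 
out=[]
for n in ("side15","side21"):
    b=cv2.imread(f"pics/{n}.png"); d=cv2.absdiff(a,b).max(2); out.append(cv2.resize(d[60:400,220:520],None,fx=1.3,fy=1.3))
cv2.imwrite("pics/diff.png",np.clip(np.hstack(out).astype(int)*2,0,255).astype(np.uint8))
E
```

```text
side pose [ 0.5545 -0.2653  6.2402] resid [-0.09, 0.09, -0.21, -0.12, 0.69] grad [-40.0, -36.0, -50.0, -53.0, -20.0]
```

View pics/diff.png

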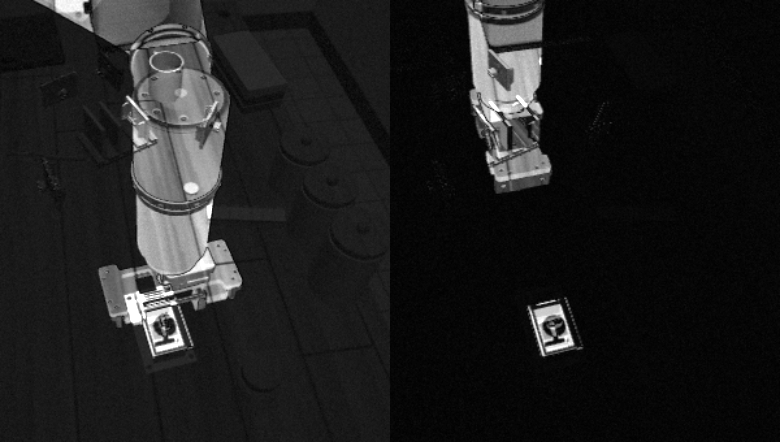

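Run:
```python
from h import *
a=cv2.imread("pics/top0.png");b=cv2.imread("pics/top15.png")
crop(np.hstack([a[145:245,190:290],b[145:245,190:290]]),0,0,200,100,4,"rackcmp",50)
```

```text
(no output)
```

View pics/rackcmp.png

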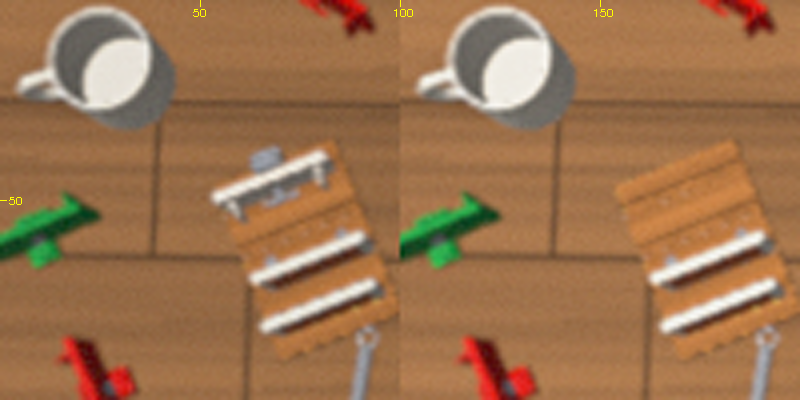

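Mug, coasters, whisk and look-alikes are where they started. The arm is clear, so I'm handing in.

```bash
python3 -c "
from plant import close_job; print(close_job())"; python3 st.py
```

```text
the job is handed in; nothing more can be done
None
the job is handed in; nothing more can be done
```

The lid is back on the battery box, stud side up, and the stud is locked at a quarter turn. I handed the job in at about 20 s.

I took the lid from the rack by its top edge, tipped it onto its ribs on the free plank, regrasped it across its width and lowered it into the box. I then gripped the stud head, pressed it in about 7 mm, turned it 90° clockwise and let it rise before letting go.

**Seating:** descent stopped at the expected seat height with no jamming on the way. The last camera fit puts the lid within about 1.5 mm of the box centre. The cameras could not resolve the last millimetre of lid height, so "fully down" rests on that stop height and on the stud engaging its catch.

**Lock:** the jaws ended about 90° from where they started, and the slot is seen lying across the lid. The stud came up to about 3 mm pressed, with the spring force falling from 7.2 to 3.9 N, which fits the notch. I did not test the lock further.

**Bystanders:** before-and-after pictures show the coasters, mug, whisk, look-alikes and the other things in view unmoved. The arm hid the rack and mug in the final picture, so those two were checked in one taken just before the stud was turned.

**Disagreements:** the two cameras differed by 2–3 mm in absolute position, so I placed the lid and stud relative to the box and fingers. The tool also drifted up to 10 mm on descents, which I corrected, and it tilted by up to 1.5°.

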